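# Screw the eye of the hook board home with a rod

## Task

The big steel screw eye on the sloping wooden hook board is not screwed fully in. It is too stiff for fingers and must not be touched by the gripper: slide the steel rod through its loop, turn it clockwise (seen looking down onto the board's face) until it comes up firm with its collar tight on the board, then draw the rod out and lay it flat on the worktop clear of the board. Leave the other things where they stand.

Things in the scene. Friction and masses are not known exactly. Their poses are not given: they have to be found in the camera images.
- seat (a point): Point on the upper face of the fixed hook board (light wood, 170x170x24 mm, on a low stand) where the screw eye goes in, 75 mm above the worktop. The board slopes 30 degrees, lower edge towards the robot. Axes: z out of the face along the screw's axis, -x straight down the slope, y level. Three cup hooks, 25 mm tall, stand 66 mm up the slope.
- eye_loop (a point): Centre of the hole of the screw eye's loop: a stout steel ring, hole 23 mm in diameter, 40 mm over the outside, 20 mm thick along the hole; centre 52 mm above the collar's underside. Axes: x (either way) along the hole, z outwards along the screw's axis. At the start one end of the hole faces 15 to 90 degrees round to the right of straight down the slope, as the robot sees it.
- collar (a point): Middle of the underside of the eye's round collar (34 mm across, 6 mm high), on the screw's axis; axes as for the loop. When the eye is fully in, this point is at the seat point; at the start it stands 2 to 3.5 mm off.
- rod_grip (a point): Centre of the dark wooden handle of the loose steel rod, half-way up: the handle is 80 mm long (x), 24 mm wide (y), 30 mm high (z). x points along the rod to its tip. Whole rod 190 mm long, about 0.16 kg; it lies on the worktop with z up, this point 15 mm above it.
- rod_tip (a point): Tip of the rod, 150 mm from the handle's centre along x, on the rod's centre line, which passes through the handle's centre. The steel is 15 mm in diameter, from 40 to 150 mm, bevelled at the tip; a 19 mm brass ferrule reaches to 46 mm.
- eye: The screw eye; origin: middle of its collar's underside. Turns clockwise, seen down onto the board, against a steady 0.5 N m (about 5 N at 105 mm) and sinks 12 mm a turn; it has 70 to 100 degrees to go, differing each time, to a hard stop with the collar on the board. The rod has about 20 degrees of play to either side in the hole before it bites.
- mug_1: Bystander: speckled mug, 90x122x100 mm, origin at the centre of its underside; to be left alone.
- ramekin_1: Bystander: white ramekin, 61x61x37 mm, origin at the centre of its underside; to be left alone.
- garlic_1: Bystander: garlic bulb, 50x50x48 mm, origin at the centre of its underside; to be left alone.
- kitchen_timer: Bystander: wind-up kitchen timer, 66x66x48 mm, origin at the centre of its underside; to be left alone.
- candle_1: Bystander: small candle, 38x38x18 mm, origin at the centre of its underside; to be left alone.
- mill_1: Bystander: wooden pepper mill, 58x58x150 mm, origin at the centre of its underside; to be left alone.

How it is judged:
On the way, in this order (a step that is already met when the one before it is completed fails the run):
1. the rod passes through the eye's loop (((x of rod_tip in the frame of eye_loop above 0.012 m and x of rod_grip in the frame of eye_loop below -0.03 m) or (x of rod_tip in the frame of eye_loop below -0.012 m and x of rod_grip in the frame of eye_loop above 0.03 m)) and y of rod_tip in the frame of eye_loop between -0.03 and 0.03 m and z of rod_tip in the frame of eye_loop between -0.02 and 0.02 m and angle between the x axis of rod_grip and the x axis of eye_loop, either way round below 0.5 rad), for 0.1 s.
2. the eye has been screwed home with the rod through it (z of collar in the frame of seat below 0.0005 m and ((x of rod_tip in the frame of eye_loop above 0.012 m and x of rod_grip in the frame of eye_loop below -0.03 m) or (x of rod_tip in the frame of eye_loop below -0.012 m and x of rod_grip in the frame of eye_loop above 0.03 m)) and y of rod_tip in the frame of eye_loop between -0.04 and 0.04 m and z of rod_tip in the frame of eye_loop between -0.02 and 0.02 m and angle between the x axis of rod_grip and the x axis of eye_loop, either way round below 0.7 rad), for 0.1 s.
At the end, for the whole second after the job is handed in: The eye's collar is within 0.5 mm of the board (about 15 degrees of turn); the rod is out of the loop and clear of the board (tip over 60 mm and handle centre over 100 mm from the loop's centre), lying flat and still on the worktop (handle centre under 28 mm and tip under 35 mm high) (z of collar in the frame of seat below 0.0005 m and distance between rod_tip and eye_loop above 0.06 m and distance between rod_grip and eye_loop above 0.1 m and height (world z) of rod_grip between 0.005 and 0.028 m and height (world z) of rod_tip between 0 and 0.035 m and linear speed of rod below 0.02 m/s); the robot touches nothing.
It fails at once if the gripper touches the eye (contact force between any of the fingers, the arm and eye above 2 N).
It fails at once if a bystander is moved by more than 30 mm (distance of any of mug_1, ramekin_1, garlic_1, kitchen_timer, candle_1, mill_1 from where it was at the start of the episode above 0.03 m).
It also fails if it takes over 67 s, if anything falls off the work surface, if the arm or the gripper's body presses on something with over 40 N, if the wrist force passes 120 N, or if a joint passes its speed limit or range.

## Robot

A 6-joint arm with a two-finger parallel gripper is mounted at the origin on a cart in front of the work surface, level with it; the furniture and walls round the work are solid. World frame = base frame: x ahead of the robot, y to its left, z up, the work surface at z = 0. Lengths are in m, angles in rad, forces in N, time in s.
With the tool pointing down it reaches from about 0.375 to 0.9 m from the base axis. Payload 3.1 kg.
Tool frame: the origin (TCP) lies at the very end of the fingers, on their centre line; the grasp point (between the pads) lies 19 mm behind it (hold_point_z is the distance from the TCP to the grasp point, in m); x points along the fingers, y is the direction in which the jaws open and shut, and the axes are right-handed (so a half turn about x gives the same grasp; the last joint's range is limited). The gripper opens to 87 mm and grips with 3 to 60 N. Pads are 19 mm wide; open, the fingers measure 117 mm over their backs; the gripper's body (75 mm by 190 mm) begins 51 mm behind the grasp point.
Start: joints at [-1.5, 0.527, 1.433, -0, 1.181, -0.178], TCP at [0.154, -0.606, 0.223] pointing down, gripper open.
Joint ranges: [-3.08, 3.08], [-0.75, 2.2], [0.22, 2.44], [-1.43, 4.57], [0, 2.65], [-2.85, 2.85]. Speed limits (rad/s): [2.79, 2.79, 3.14, 3.14, 3.14, 3.14].

## Interface

Orientations are given as a unit quaternion [x, y, z, w].
In Python, from rig import * gives the robot as it stands.
- The arm moves only by the tool send_rows, never from a script. Its argument "steps" is a list that holds one entry, the list of rows, each a list of 6 numbers: the shift along the tool's x, y, z in cm, then the turn, a rotation vector about the tool's x, y, z in units of 6 degrees (1.0 is 6 degrees). In form: [[[x, y, z, wx, wy, wz], ...]]. A call has 1 to 8 rows; each row shifts and turns the pose as measured when the row begins, along the tool's axes as they then stand; what a row does not reach is not made up. A row lasts 1/12 s, in which the tool goes at most 41.7 mm and 7.16 degrees, less where a joint would pass 70% of its speed; a pose out of reach is approached as far as the arm can. A call is refused whole if a number of a shift passes 4.17 or a number of a turn 1, either way. A call with a gripper value outside its range is refused whole. "gripper" is the closure, from 0 (fully open) to 1 (shut), set as the call begins (left out, the last holds). The fingers move at their own pace and stop on an object; "force" is the grip in N (left out, the last holds). Time passes only in rows, so rows that do not move let the fingers close. It gives the time, the measured TCP pose, the force and the opening at its end, in the units of the state.
- get_obs(): the state, without advancing time (a new reading comes with each control period).
- camera(name): name is "scene" or "side" or "wrist"; returns (picture, depth): 384x512x3 uint8, red, green, blue; 384x512 float32, m along the optical axis (not along the pixel's ray), 0 where there is no reading.
- camera_params(name): a dict with "intrinsics" (3x3 intrinsics, pixels), "position" and "attitude" of the camera in the world; the wrist camera has in their place "T_tool_cam" (4x4, takes a point from camera to tool coordinates, whose origin is the TCP and whose axes are the tool frame's). Camera axes: x right, y down, z forward; pixel columns grow to the right and rows downward; lengths in m; the calibration is good to about 2 mm. The wrist camera is an equidistant fisheye: a pixel r from the principal point sees the ray r / f radians off the axis. A picture is of the moment at which its call begins: read the wrist's pose just before it. camera_params takes no time and is no camera call.
- hand_in(): hands the job in, once; it reports no verdict.
The state is a dict: "time": time; "q": joint angles; "joint_velocities": joint speeds; "joint_torque": joint torques, N m; "position": TCP position; "tool_rot": TCP orientation; "ft_force": force on the tool from outside, world axes, zero at the start; "moment": the same for the moment, N m; "grip_width": finger opening in m.
Only numpy, scipy, OpenCV 4.12 (cv2) and the standard library are available. Lean on these libraries where they do the work, as an engineer would, in place of code of your own. Each camera call takes 0.05 s, during which the arm holds its last target.

## Working session

There is one attempt and no reset: what is moved stays moved. The work goes in short steps, Python scripts to look and compute and a tool call to move; the robot and the scene stay as the last step left them, time stands still between calls to the robot, and variables do not carry over. Pictures are saved under pics/ and viewed, and the job is handed in when it is done.

Besides the shell and the picture viewer there is one more tool, called after "Emit:" by a JSON object that holds its "method" and its "body". send_rows: Moves the arm, as the interface text tells. Its arguments: {"type":"object","properties":{"steps":{"type":"array"},"gripper":{"type":"number"},"force":{"type":"number"}},"required":["steps"]}

```bash
ls; mkdir -p pics
python3 - <<'E'
from rig import *
import cv2
o=get_obs();print(o)
for n in("scene","side","wrist"):
    p,d=camera(n);cv2.imwrite(f"pics/a_{n}.png",p[:,:,::-1]);
    import numpy as np
    np.save(f"pics/a_{n}_d.npy",d);np.save(f"pics/a_{n}.npy",p)
    print(n,camera_params(n))
E
```

```text
pics
{'time': 0.0, 'q': array([-1.50049097e+00,  5.28441286e-01,  1.43390289e+00,  9.37653544e-07,
        1.18140680e+00, -1.78473628e-01]), 'joint_velocities': array([-0.00076176,  0.00019687, -0.001046  , -0.00022472, -0.0005076 ,
       -0.00098229]), 'joint_torque': array([-2.35640837e-04, -4.40044713e+01, -1.76591974e+01,  6.31859712e-02,
        5.80326165e-02, -1.71317083e-04]), 'position': array([ 0.15388021, -0.60500123,  0.22158674]), 'tool_rot': array([ 0.70168455,  0.08849178, -0.70160144,  0.08696788]), 'ft_force': array([-0.25541117,  0.48174032,  0.23859055]), 'moment': array([0.03445676, 0.01740028, 0.03898873]), 'grip_width': 0.08697895582613172}
scene {'intrinsics': array([[433.49998576,   0.        , 263.97620567],
       [  0.        , 433.49998576, 196.75873126],
       [  0.        ,   0.        ,   1.        ]]), 'position': array([-0.48806755,  1.03803595,  0.95638949]), 'attitude': array([-0.30874027,  0.80550251, -0.46935987,  0.18853769])}
side {'intrinsics': array([[378.33478437,   0.        , 256.26080935],
       [  0.        , 378.33478437, 190.05364227],
       [  0.        ,   0.        ,   1.        ]]), 'position': array([0.01290261, 0.81652465, 0.92261116]), 'attitude': array([-0.23321494,  0.86592566, -0.42867529,  0.10964053])}
wrist {'intrinsics': array([[297.31863964,   0.        , 253.05055273],
       [  0.        , 297.31863964, 193.00059479],
       [  0.        ,   0.        ,   1.        ]]), 'T_tool_cam': array([[ 1.02844247e-03, -2.94204175e-01,  9.55742039e-01,
        -1.60805363e-01],
       [ 9.99999371e-01,  7.31030883e-04, -8.51034537e-04,
         7.85065598e-04],
       [-4.48299033e-04,  9.55742313e-01,  2.94204742e-01,
        -8.14418854e-02],
       [ 0.00000000e+00,  0.00000000e+00,  0.00000000e+00,
         1.00000000e+00]])}
```

View pics/a_scene.png

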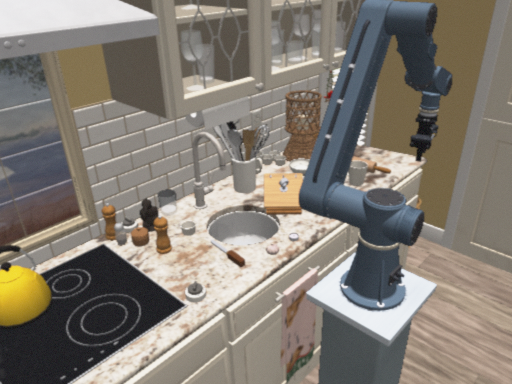

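View pics/a_side.png

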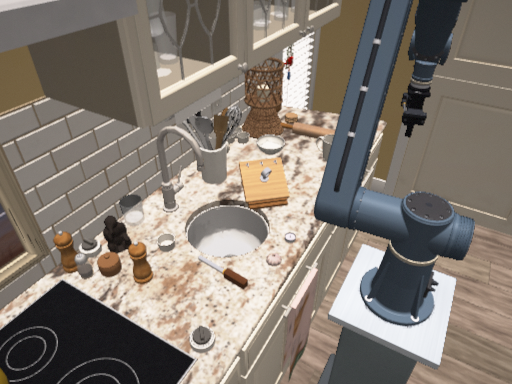

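View pics/a_wrist.png

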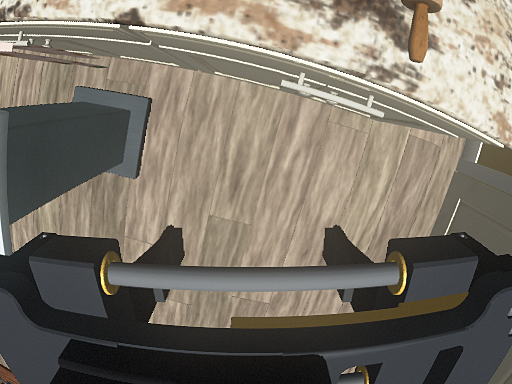

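```bash
cat > h.py <<'E'
import numpy as np,cv2
from scipy.spatial.transform import Rotation as R
from rig import *
def pts(n,d):
    c=camera_params(n);K=c["intrinsics"];v,u=np.mgrid[:d.shape[0],:d.shape[1]]
    P=np.stack([(u-K[0,2])/K[0,0]*d,(v-K[1,2])/K[1,1]*d,d],-1)
    return P@R.from_quat(c["attitude"]).as_matrix().T+c["position"]
def ray(n,u,v):
    c=camera_params(n);K=c["intrinsics"]
    r=R.from_quat(c["attitude"]).apply([(u-K[0,2])/K[0,0],(v-K[1,2])/K[1,1],1]);return c["position"],r/np.linalg.norm(r)
def onz(n,u,v,z):
    o,r=ray(n,u,v);return o+r*(z-o[2])/r[2]
def proj(n,p):
    c=camera_params(n);K=c["intrinsics"];q=R.from_quat(c["attitude"]).inv().apply(np.asarray(p)-c["position"]);return K[0,0]*q[...,0]/q[...,2]+K[0,2],K[1,1]*q[...,1]/q[...,2]+K[1,2]
def zoom(n,src,x0,y0,w,h,s,out):
    cv2.imwrite(out,cv2.resize(src[y0:y0+h,x0:x0+w,::-1],None,fx=s,fy=s,interpolation=cv2.INTER_CUBIC))
E
python3 - <<'E'
from h import *
p=np.load("pics/a_side.npy");zoom("side",p,225,145,80,70,8,"pics/b1.png");zoom("side",p,180,225,90,75,8,"pics/b2.png")
d=np.load("pics/a_side_d.npy");P=pts("side",d)
np.set_printoptions(precision=3,suppress=True)
for u,v in [(266,173),(250,165),(280,165),(250,195),(282,195),(235,278),(202,258),(203,335),(140,262),(110,263),(290,237),(273,259),(165,242),(270,145),(225,210),(240,273)]: print(u,v,P[v,u])
E
```

```text
266 173 [ 0.539 -0.187  0.133]
250 165 [ 0.638 -0.24   0.104]
280 165 [ 0.542 -0.308  0.098]
250 195 [ 0.582 -0.146  0.042]
282 195 [ 0.482 -0.214  0.036]
235 278 [0.427 0.205 0.027]
202 258 [0.563 0.186 0.02 ]
203 335 [0.39  0.414 0.047]
140 262 [0.668 0.336 0.087]
110 263 [0.771 0.363 0.05 ]
290 237 [ 0.366 -0.048  0.013]
273 259 [0.362 0.086 0.033]
165 242 [0.724 0.178 0.002]
270 145 [ 0.714 -0.552  0.012]
225 210 [ 0.681 -0.118 -0.055]
240 273 [0.436 0.163 0.001]
```

View pics/b1.png

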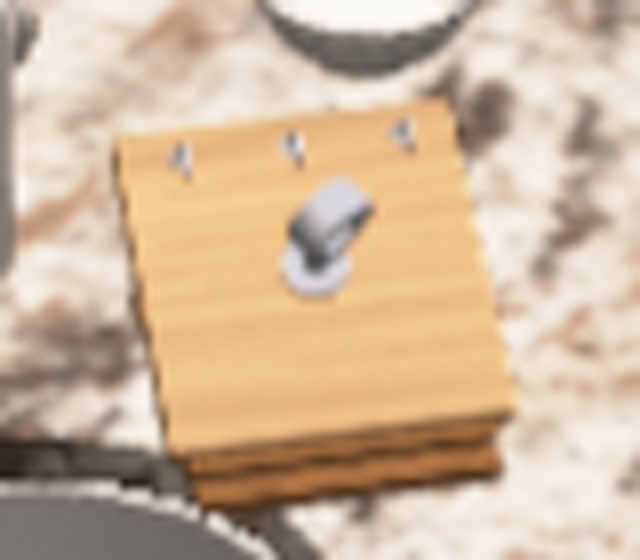

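View pics/b2.png

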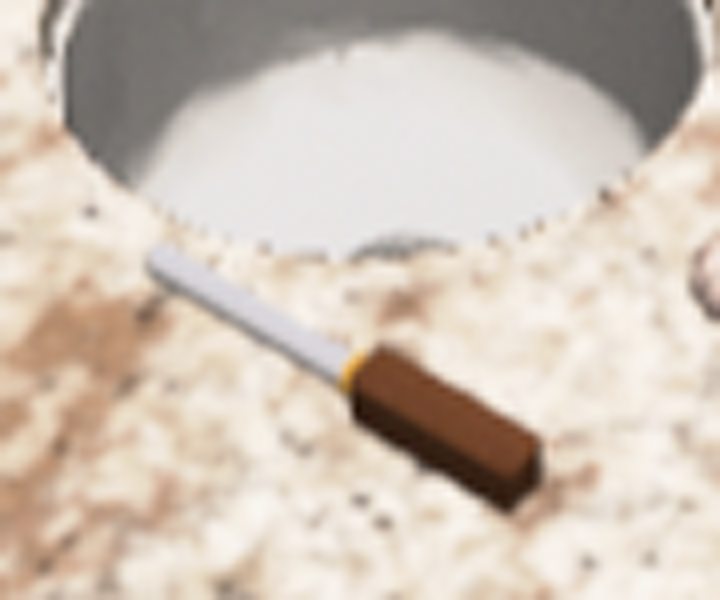

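```bash
cat > m.py <<'E'
from h import *
np.set_printoptions(precision=4,suppress=True)
for n in("side","scene"):
    p=np.load(f"pics/a_{n}.npy");d=np.load(f"pics/a_{n}_d.npy");P=pts(n,d)
    hsv=cv2.cvtColor(p,cv2.COLOR_RGB2HSV).astype(int)
    box=(P[...,0]>.33)&(P[...,0]<.65)&(P[...,1]>.1)&(P[...,1]<.3)&(P[...,2]<.06)
    m=box&(P[...,2]>.006)&(P[...,2]<.035)
    # top of handle
    t=m&(P[...,2]>.026)&(hsv[...,1]>120)&(hsv[...,2]<160)
    q=P[t]; print(n,"handle top",t.sum(),cv2.minAreaRect((q[:,:2]*1000).astype(np.float32)),q.mean(0))
    s=m&(hsv[...,1]<60)&(P[...,2]>.010)&(P[...,0]>.44)&(P[...,1]>.15)&(P[...,1]<.24)
    q=P[s];c=q.mean(0);u,_,vt=np.linalg.svd(q[:,:2]-c[:2]);dr=vt[0]*np.sign(vt[0,0]);print("shaft",s.sum(),c,dr,np.degrees(np.arctan2(dr[1],dr[0])),"end",c[:2]+dr*((q[:,:2]-c[:2])@dr).max())
    # board
    b=(P[...,0]>.4)&(P[...,0]<.72)&(P[...,1]>-.36)&(P[...,1]<-.08)&(P[...,2]>.02)&(P[...,2]<.16)&(abs(hsv[...,0]-16)<7)&(hsv[...,1]>85)&(hsv[...,2]>150)
    q=P[b]
    for _ in range(4):
        c=q.mean(0);nn=np.linalg.svd(q-c,full_matrices=False)[2][2];nn*=np.sign(nn[2]);q=q[abs((q-c)@nn)<.004]
    print("board n",len(q),c,nn,"tilt",np.degrees(np.arccos(nn[2])),"az",np.degrees(np.arctan2(nn[1],nn[0])))
    x=-np.array([nn[0],nn[1],0]);x-=nn*(x@nn);x/=np.linalg.norm(x);y=np.cross(nn,x)
    L=np.stack([(q-c)@x,(q-c)@y],1);r=cv2.minAreaRect((L*1000).astype(np.float32));print(r)
    cc=c+x*r[0][0]/1000+y*r[0][1]/1000;print("centre",cc,"seat by z=.075",cc-x*((cc[2]-.075)/x[2]))
    e=(P[...,0]>.4)&(P[...,0]<.72)&(P[...,1]>-.36)&(P[...,1]<-.08)&(((P-c)@nn)>.008)&(((P-c)@nn)<.08)&(hsv[...,1]<70)
    q=P[e];
    E=np.stack([(q-cc)@x,(q-cc)@y,(q-cc)@nn],1)*1000
    k=(abs(E[:,0])<45)&(abs(E[:,1])<45)
    if 1:
        print("eye pts"); 
        for lo,hi in((8,14),(14,30),(30,45),(45,60),(60,80)):
            kk=k&(E[:,2]>lo)&(E[:,2]<=hi);print(lo,hi,kk.sum(),E[kk].mean(0) if kk.any() else "", E[kk].min(0) if kk.any() else "",E[kk].max(0) if kk.any() else "")
    h=(~k)&(E[:,0]>30);print("hooks",E[h].mean(0) if h.any() else "")
E
python3 m.py
```

```text
side handle top 123 ((429.7234802246094, 200.89752197265625), (22.8333740234375, 72.92219543457031), 82.21199798583984) [0.4296 0.2007 0.0285]
shaft 136 [0.5265 0.1912 0.0182] [ 0.9946 -0.1042] -5.983291371873547 end [0.5809 0.1855]
board n 1314 [ 0.5667 -0.2208  0.0702] [-0.3343  0.3704  0.8666] tilt 29.929350972392513 az 132.066785141218
((4.5837860107421875, -2.0382308959960938), (170.59368896484375, 169.38446044921875), 0.3246734142303467)
centre [ 0.5679 -0.2251  0.0725] seat by z=.075 [ 0.5708 -0.2283  0.075 ]
eye pts
8 14 18 [-3.8495  0.7652 10.6139] [-12.9751 -15.1169   8.0919] [ 7.7462 16.4403 12.8387]
14 30 4 [-7.1743  2.7891 17.5945] [-11.7193  -2.1174  15.2731] [-3.5673  6.6757 21.7677]
30 45 4 [-8.3603 -0.425  41.636 ] [-11.3152  -6.226   39.5185] [-3.5999 11.061  44.4185]
45 60 12 [-6.2127  5.0014 51.6926] [-17.7544 -13.5092  46.0216] [ 0.1301 18.4157 59.8058]
60 80 51 [-3.0276  2.4386 70.6113] [-16.0929 -16.4129  60.5366] [11.7134 19.9665 78.4075]
hooks [100.9119  26.8014  36.5384]
scene handle top 60 ((427.9098205566406, 204.2283477783203), (19.58027458190918, 70.5712
[... 213 characters left out ...]
0.15686585276029 az 131.4301607677845
((4.921150207519531, -4.587333679199219), (176.16619873046875, 162.9282684326172), 0.44249337911605835)
centre [ 0.5684 -0.221   0.071 ] seat by z=.075 [ 0.5729 -0.2262  0.075 ]
eye pts
8 14 14 [-3.6557 -0.7271 10.8269] [-11.5184 -12.8513   8.2906] [ 3.0374  8.4839 13.6739]
14 30 5 [-1.1969 -0.8626 19.3688] [-5.3528 -4.362  14.7133] [ 2.8139  4.2216 23.5566]
30 45 13 [ 1.6939 -5.1998 41.0485] [ -6.4727 -16.6156  38.0756] [ 9.981   4.6439 44.5615]
45 60 10 [-0.0465 -5.7661 52.5234] [-11.9909 -20.5143  46.7341] [ 8.6957  9.1086 58.0776]
60 80 39 [ 1.2024  2.1055 70.4911] [-12.9354 -16.041   60.9799] [16.8725 17.5189 79.4272]
hooks [98.3912 32.6201 37.8287]
```

```bash
cat >> h.py <<'E'
np.set_printoptions(precision=4,suppress=True)
def pose():
    o=get_obs();return np.array(o["position"]),R.from_quat(o["tool_rot"]),o
def Rrod(tipdir,appr):  # rod along -tool z, tool x = approach
    z=-np.asarray(tipdir,float);z/=np.linalg.norm(z);x=np.asarray(appr,float);x=x-z*(x@z);x/=np.linalg.norm(x)
    return R.from_matrix(np.stack([x,np.cross(z,x),z],1))
def step(p1,r1,N=None,p0=None,r0=None):
    if p0 is None: p0,r0,_=pose()
    w=(r0.inv()*r1).as_rotvec();t=r0.inv().apply(np.asarray(p1)-p0)
    n0=max(np.linalg.norm(t)/.0405,np.degrees(np.linalg.norm(w))/5.9,1);N=N or int(np.ceil(n0))
    rs=R.from_rotvec(w/N);M=sum(np.linalg.matrix_power(rs.as_matrix(),k) for k in range(N))
    dp=np.linalg.solve(M,t)
    print("N",N,"row:",np.round(dp*100,2),np.round(np.degrees(w/N)/6,2),"| tot cm",np.round(t*100,2),"deg",np.round(np.degrees(w),1))
E
python3 - <<'E'
from h import *
p,r,o=pose();print(r.as_matrix());q=o["q"]
Y=lambda a:R.from_euler('y',a);Z=lambda a:R.from_euler('z',a)
m=Z(q[0])*Y(q[1]+q[2])*Z(q[3])*Y(q[4])*Z(q[5]);print(m.as_matrix());print((m.inv()*r).as_matrix())
E
```

```text
[[-0.0001  0.2463 -0.9692]
 [ 0.0017 -0.9692 -0.2463]
 [-1.     -0.0017 -0.0003]]
[[-0.2463  0.9692 -0.0001]
 [ 0.9692  0.2463  0.0017]
 [ 0.0017  0.0003 -1.    ]]
[[-0. -1. -0.]
 [ 0.  0. -1.]
 [ 1. -0.  0.]]
```

Run:
```python
from h import *
p,r,o=pose()
step([.475,-.225,.26],r)
```

```text
N 13 row: [-0.29 -2.23 -3.11] [0. 0. 0.] | tot cm [ -3.76 -28.95 -40.48] deg [0. 0. 0.]
```

Emit:
{"method": "send_rows", "body": {"steps": [[[-0.3,-2.2,-3.1,0,0,0],[-0.3,-2.2,-3.1,0,0,0],[-0.3,-2.2,-3.1,0,0,0],[-0.3,-2.2,-3.1,0,0,0],[-0.3,-2.2,-3.1,0,0,0],[-0.3,-2.2,-3.1,0,0,0],[-0.3,-2.2,-3.1,0,0,0],[-0.3,-2.2,-3.1,0,0,0]]]}}

```text
time: 0.82
position: [0.3524, -0.372, 0.2422]
tool_rot: [-0.701, -0.083, 0.703, -0.082]
ft_force: [1.0, 0.1, 0.8]
grip_width: 0.0869
```

Emit:
{"method": "send_rows", "body": {"steps": [[[-0.3,-2.2,-3.1,0,0,0],[-0.3,-2.2,-3.1,0,0,0],[-0.3,-2.2,-3.1,0,0,0],[-0.3,-2.2,-3.1,0,0,0],[-0.3,-2.2,-3.1,0,0,0],[0,0,0,0,0,0],[0,0,0,0,0,0]]]}}

```text
time: 1.4
position: [0.4862, -0.2134, 0.2575]
tool_rot: [-0.702, -0.087, 0.702, -0.084]
ft_force: [0.3, -0.7, -0.2]
grip_width: 0.0871
```

```bash
cat >> h.py <<'E'
def wcap(tag):
    import pickle
    p,r,o=pose();im,d=camera("wrist");pickle.dump((p,r.as_quat(),im,d,o["q"]),open(f"pics/{tag}.pkl","wb"))
    cv2.imwrite(f"pics/{tag}.png",im[:,:,::-1]);print(p,r.as_matrix()[:,0],r.as_matrix()[:,2],o["q"],o["time"]);return p,r,im,d
def wload(tag):
    import pickle
    p,q,im,d,_=pickle.load(open(f"pics/{tag}.pkl","rb"));return p,R.from_quat(q),im,d
def wpts(p,r,d):
    c=camera_params("wrist");K=c["intrinsics"];T=c["T_tool_cam"];v,u=np.mgrid[:d.shape[0],:d.shape[1]]
    a=(u-K[0,2])/K[0,0];b=(v-K[1,2])/K[1,1];th=np.hypot(a,b);f=np.tan(th)/np.maximum(th,1e-9)
    P=np.stack([a*f*d,b*f*d,d],-1)@T[:3,:3].T+T[:3,3]
    return P@r.as_matrix().T+p
def wproj(p,r,X):
    c=camera_params("wrist");K=c["intrinsics"];T=c["T_tool_cam"]
    q=(r.inv().apply(np.asarray(X)-p)-T[:3,3])@T[:3,:3];rho=np.hypot(q[...,0],q[...,1]);th=np.arctan2(rho,q[...,2]);k=th/np.maximum(rho,1e-9)
    return np.stack([K[0,0]*q[...,0]*k+K[0,2],K[1,1]*q[...,1]*k+K[1,2]],-1)
E
python3 - <<'E'
from h import *
p,r,im,d=wcap("w1")
zoom("",im,170,20,180,150,4,"pics/w1z.png")
E
```

```text
[ 0.4862 -0.2134  0.2575] [-0.0015  0.0038 -1.    ] [-0.9707 -0.2402  0.0005] [-0.6255  0.3598  1.6236  0.0025  1.1617  0.7018] 1.4
```

View pics/w1.png

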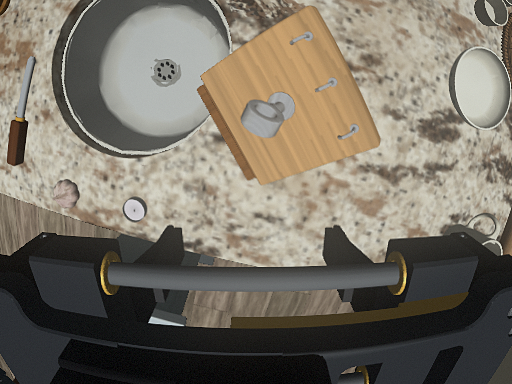

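View pics/w1z.png

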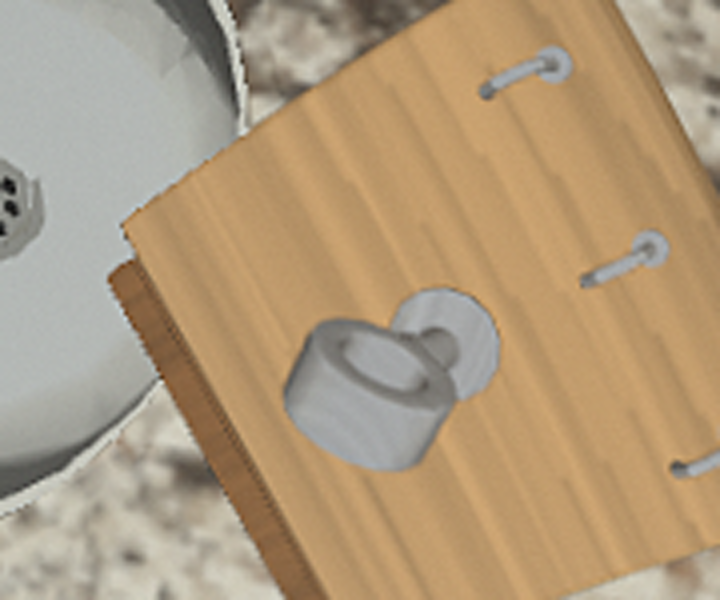

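```bash
cat > eye.py <<'E'
from h import *
import sys
from scipy.optimize import least_squares
p,r,im,d=wload(sys.argv[1]);P=wpts(p,r,d)
hsv=cv2.cvtColor(im,cv2.COLOR_RGB2HSV).astype(int)
near=(np.linalg.norm(P-[.56,-.22,.09],axis=-1)<.14)&(d>0)
b=near&(abs(hsv[...,0]-16)<7)&(hsv[...,1]>70)&(hsv[...,2]>120);q=P[b]
q=q[q[:,2]>.02]
for _ in range(5):
    c=q.mean(0);n=np.linalg.svd(q-c,full_matrices=False)[2][2];n*=np.sign(n[2]);q=q[abs((q-c)@n)<.003]
print("board",len(q),"tilt",np.degrees(np.arccos(n[2])),"az",np.degrees(np.arctan2(n[1],n[0])),"rms",((q-c)@n).std())
x=-np.array([n[0],n[1],0]);x-=n*(x@n);x/=np.linalg.norm(x);y=np.cross(n,x)
L=np.stack([(q-c)@x,(q-c)@y],1);rr=cv2.minAreaRect((L*1000).astype(np.float32));print(rr)
seat=c+x*rr[0][0]/1000+y*rr[0][1]/1000
seat=seat-x*((seat[2]-.075)/x[2])   # z=.075
F=lambda Q:np.stack([(Q-seat)@x,(Q-seat)@y,(Q-seat)@n],-1)
e=near&(hsv[...,1]<60);E=F(P[e])
col=E[(E[:,2]>.006)&(E[:,2]<.012)&(np.hypot(E[:,0],E[:,1])<.03)];print("collar pts",len(col),col.min(0)*1e3,col.max(0)*1e3,"top z",np.median(col[:,2])*1e3)
print("collar circle",cv2.minEnclosingCircle((col[:,:2]*1000).astype(np.float32)))
lp=E[(E[:,2]>.028)&(np.hypot(E[:,0],E[:,1])<.035)];print("loop pts",len(lp),lp.min(0)*1e3,lp.max(0)*1e3)
np.save("pics/lp.npy",lp)
# outer cylinder: axis (cx,cy), height h, azimuth th ; keep pts with radial ~20
def res(v,Q):
    cx,cy,h,th=v;a=np.array([np.cos(th),np.sin(th)]);s=(Q[:,0]-cx)*-a[1]+(Q[:,1]-cy)*a[0];return np.hypot(s,Q[:,2]-h)-.020
best=None
for th in np.radians(np.arange(0,180,15)):
    Q=lp
    f=least_squares(res,[0,0,.055,th],args=(Q,),loss="soft_l1",f_scale=.001)
    if best is None or f.cost<best.cost:best=f
Q=lp[abs(res(best.x,lp))<.003]
f=least_squares(res,best.x,args=(Q,),loss="soft_l1",f_scale=.001)
cx,cy,h,th=f.x;a=np.array([np.cos(th),np.sin(th)]);al=(Q[:,0]-cx)*a[0]+(Q[:,1]-cy)*a[1]
print("cyl",len(Q),f.x[:3]*1e3,"az in board deg",np.degrees(th)%180,"along",al.min()*1e3,al.max()*1e3,"rms",res(f.x,Q).std())
lo,hi=np.percentile(al,[1,99]);mid=(lo+hi)/2;cc=np.array([cx+a[0]*mid,cy+a[1]*mid,h]);print("loop centre board",cc*1e3,"a=",(np.degrees(th)%180))
print("seat",seat,"x",x,"y",y,"n",n,"loop world",seat+cc[0]*x+cc[1]*y+cc[2]*n)
E
python3 eye.py w1
```

```text
board 16451 tilt 29.93690741783069 az 132.31649169019107 rms 0.000789464785267923
((-11.367424011230469, -1.918548583984375), (168.75665283203125, 169.11695861816406), 89.92967224121094)
collar pts 315 [-13.656  -15.8209   6.0201] [13.5365 15.7045 11.8107] top z 8.051235004294393
collar circle ((-1.9109548330307007, -0.020652052015066147), 16.179601669311523)
loop pts 1199 [-19.3654 -20.3145  28.6428] [15.8852 20.131  76.4743]
cyl 783 [-1238.9     -733.8627    54.2306] az in board deg 30.689440449112965 along -1448.3186982909192 -1427.4635425076747 rms 0.0008613285914680284
loop centre board [-2.1549  0.1545 54.2306] a= 30.689440449112965
seat [ 0.5741 -0.2278  0.075 ] x [ 0.5834 -0.6408  0.499 ] y [0.7394 0.6732 0.    ] n [-0.336   0.369   0.8666] loop world [ 0.5547 -0.2063  0.1209]
```

Run:
```python
from h import *
step([.43,.203,.15],Rrod([.9944,-.106,0],[0,0,-1]))
```

```text
N 11 row: [ 0.99 -3.83  0.19] [0.3 0.  0. ] | tot cm [ 10.96 -41.71  -4.5 ] deg [19.9  0.   0.3]
```

Emit:
{"method": "send_rows", "body": {"steps": [[[1,-3.8,0.2,0.3,0,0],[1,-3.8,0.2,0.3,0,0],[1,-3.8,0.2,0.3,0,0],[1,-3.8,0.2,0.3,0,0],[1,-3.8,0.2,0.3,0,0],[1,-3.8,0.2,0.3,0,0],[1,-3.8,0.2,0.3,0,0],[1,-3.8,0.2,0.3,0,0]]]}}

```text
time: 2.12
position: [0.434, 0.0764, 0.1748]
tool_rot: [0.709, -0.021, -0.704, -0.016]
ft_force: [0.5, -0.4, 0.0]
grip_width: 0.0869
```

Emit:
{"method": "send_rows", "body": {"steps": [[[1,-3.8,0.2,0.3,0,0],[1,-3.8,0.2,0.3,0,0],[0.5,-2,0.2,0.3,0,0],[0,0,0,0,0,0],[0,0,0,0,0,0]]]}}

```text
time: 2.53
position: [0.4333, 0.1755, 0.1456]
tool_rot: [0.706, -0.057, -0.704, -0.052]
ft_force: [0.7, -0.3, -0.3]
grip_width: 0.0868
```

Run:
```python
from h import *
p,r,im,d=wcap("w2")
P=wpts(p,r,d);hsv=cv2.cvtColor(im,cv2.COLOR_RGB2HSV).astype(int)
box=(abs(P[...,0]-.43)<.2)&(abs(P[...,1]-.2)<.08)&(d>0)
t=box&(P[...,2]>.024)&(P[...,2]<.036)&(hsv[...,1]>110)
q=P[t];print(t.sum(),cv2.minAreaRect((q[:,:2]*1000).astype(np.float32)),np.median(q,0))
s=box&(hsv[...,1]<60)&(P[...,2]>.009)&(P[...,2]<.03)&(P[...,0]>.475);q=P[s]
c=q.mean(0);vt=np.linalg.svd(q[:,:2]-c[:2],full_matrices=False)[2];dr=vt[0]*np.sign(vt[0,0]);print("shaft",s.sum(),c,dr,"end",c[:2]+dr*((q[:,:2]-c[:2])@dr).max())
print("table z",np.median(P[(abs(P[...,0]-.43)<.1)&(abs(P[...,1]-.26)<.03)&(d>0)][:,2]))
```

```text
[0.4333 0.1755 0.1456] [ 0.0017 -0.0073 -1.    ] [-0.988   0.1545 -0.0028] [ 0.1502  0.4432  1.8961 -0.0103  0.8018  1.8833] 2.5333
99 ((436.01251220703125, 198.6122589111328), (19.807695388793945, 78.24081420898438), 84.192138671875) [0.4444 0.2041 0.0275]
shaft 1599 [0.5309 0.1875 0.0195] [ 0.995  -0.0997] end [0.5843 0.1822]
table z 0.2267655792578953
```

View pics/w2.png

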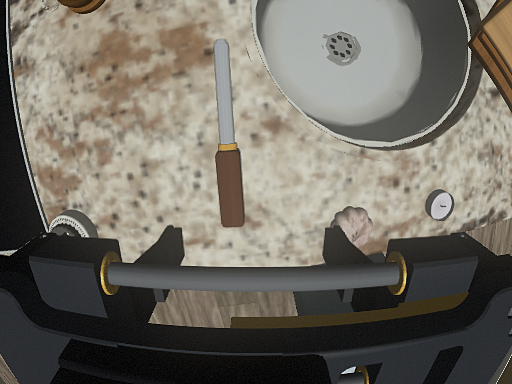

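```bash
cat >> h.py <<'E'
def wonz(p,r,u,v,z):
    c=camera_params("wrist");K=c["intrinsics"];T=c["T_tool_cam"]
    a=(u-K[0,2])/K[0,0];b=(v-K[1,2])/K[1,1];th=np.hypot(a,b);s=np.sin(th)/max(th,1e-9)
    w=r.apply(T[:3,:3]@[a*s,b*s,np.cos(th)]);o=p+r.apply(T[:3,3]);return o+w*(z-o[2])/w[2]
E
python3 - <<'E'
from h import *
p,r,im,d=wload("w2")
hsv=cv2.cvtColor(im,cv2.COLOR_RGB2HSV).astype(int)
m=((hsv[...,1]>110)&(hsv[...,2]<150)&((hsv[...,0]<15)|(hsv[...,0]>170))).astype(np.uint8);m[:140]=0;m[232:]=0;m[:,:205]=0;m[:,255:]=0
print(m.sum());P=wpts(p,r,d);print(np.percentile(P[m>0][:,2],[5,50,95]))
v,u=np.nonzero(m);X=np.array([wonz(p,r,a,b,.030)[:2] for a,b in zip(u,v)]);print(cv2.minAreaRect((X*1000).astype(np.float32)),X.mean(0))
print([wonz(p,r,a,b,z) for a,b,z in((221,41,.0075+.0),(230,120,.0225),(221,60,.0225))])
E
```

```text
98
[0.0255 0.0276 0.0292]
((436.0022277832031, 198.2900848388672), (19.332605361938477, 75.09261322021484), 84.12191772460938) [0.4415 0.201 ]
[array([0.5833, 0.1829, 0.0075]), array([0.5026, 0.1857, 0.0225]), array([0.5612, 0.1848, 0.0225])]
```

Run:
```python
from h import *
step([.433,.199,.006],Rrod([.995,-.0999,0],[0,0,-1]),5)
```

```text
N 5 row: [ 2.79 -0.48  0.08] [-0.11 -0.01 -0.01] | tot cm [13.96 -2.45  0.45] deg [-3.2 -0.2 -0.4]
```

Emit:
{"method": "send_rows", "body": {"steps": [[[2.5,-0.6,0,-0.1,0,0],[2.5,-0.6,0,-0.1,0,0],[2.5,-0.5,0,-0.1,0,0],[2.5,-0.5,0,-0.1,0,0],[1.5,0,0,-0.1,0,0],[0,0,0,0,0,0]]]}}

```text
time: 3.08
position: [0.4456, 0.1857, 0.031]
tool_rot: [0.711, -0.043, -0.701, -0.039]
ft_force: [-0.4, -0.1, -0.2]
grip_width: 0.0866
```

Run:
```python
from h import *
step([.433,.199,.005],Rrod([.995,-.0999,0],[0,0,-1]),3);print(pose()[2])
```

```text
N 3 row: [ 0.86 -0.4   0.48] [-0.05 -0.05 -0.02] | tot cm [ 2.57 -1.19  1.45] deg [-0.9 -0.9 -0.3]
{'time': 3.0833, 'q': array([ 0.1691,  0.6772,  1.9384, -0.0199,  0.5127,  1.8728]), 'joint_velocities': array([-0.04  , -0.0198, -0.0044, -0.0029,  0.0181, -0.003 ]), 'joint_torque': array([  0.3517, -37.7586,  -5.9319,  -0.0021,  -0.4016,  -0.0363]), 'position': array([0.4456, 0.1857, 0.031 ]), 'tool_rot': array([ 0.7113, -0.0432, -0.7005, -0.0386]), 'ft_force': array([-0.4245, -0.1025, -0.1743]), 'moment': array([-0.005 ,  0.011 ,  0.0267]), 'grip_width': 0.08664806208551469}
```

Emit:
{"method": "send_rows", "body": {"steps": [[[0.9,-0.5,0.5,0,-0.1,0],[0.9,-0.5,0.5,0,-0.1,0],[0.8,-0.4,0.4,0,0,0],[0.2,0,0.2,0,0,0],[0,0,0,0,0,0]]]}}

```text
time: 3.5
position: [0.4334, 0.1986, 0.003]
tool_rot: [-0.704, 0.045, 0.707, 0.042]
ft_force: [-0.5, -0.5, 0.0]
grip_width: 0.087
```

Run:
```python
from h import *
step([.433,.199,.005],Rrod([.995,-.0999,0],[0,0,-1]),1);print(pose()[0])
```

```text
N 1 row: [-0.2  -0.04  0.05] [-0.23  0.03 -0.04] | tot cm [-0.2  -0.04  0.05] deg [-1.4  0.2 -0.3]
[0.4334 0.1986 0.003 ]
```

Emit:
{"method": "send_rows", "body": {"steps": [[[-0.1,0,0,0,0,0],[0,0,0,0,0,0],[0,0,0,0,0,0],[0,0,0,0,0,0],[0,0,0,0,0,0],[0,0,0,0,0,0]]], "gripper": 1, "force": 55}}

```text
time: 4.0
position: [0.4344, 0.1994, 0.0062]
tool_rot: [0.706, -0.044, -0.706, -0.042]
ft_force: [-0.6, 0.3, 0.2]
grip_width: 0.0549
```

Emit:
{"method": "send_rows", "body": {"steps": [[[0,0,0,0,0,0],[0,0,0,0,0,0],[0,0,0,0,0,0],[0,0,0,0,0,0],[0,0,0,0,0,0],[0,0,0,0,0,0],[0,0,0,0,0,0]]]}}

```text
time: 4.58
position: [0.4346, 0.1993, 0.0065]
tool_rot: [0.706, -0.044, -0.705, -0.042]
ft_force: [0.3, 0.3, 0.7]
grip_width: 0.0238
```

Gripped at 23.8 mm. Lift and look.

Emit:
{"method": "send_rows", "body": {"steps": [[[-2,0,0,0,0,0],[-3,0,0,0,0,0],[-3,0,0,0,0,0],[-3,0,0,0,0,0],[-3,0,0,0,0,0],[-2,0,0,0,0,0],[0,0,0,0,0,0]]]}}

```text
time: 5.17
position: [0.4316, 0.1993, 0.1694]
tool_rot: [-0.702, 0.046, 0.71, 0.041]
ft_force: [0.7, -0.1, -1.7]
grip_width: 0.0235
```

Run:
```python
from h import *
p,r,im,d=wcap("w3");P=wpts(p,r,d);Q=r.inv().apply((P-p).reshape(-1,3)).reshape(P.shape)
hsv=cv2.cvtColor(im,cv2.COLOR_RGB2HSV).astype(int)
m=(Q[...,2]<-.05)&(Q[...,2]>-.19)&(abs(Q[...,1])<.02)&(Q[...,0]<.03)&(Q[...,0]>-.05)&(d>0)
for lo,hi in((-.19,-.14),(-.14,-.12),(-.12,-.1),(-.1,-.08),(-.08,-.05)):
    k=m&(Q[...,2]>lo)&(Q[...,2]<=hi);q=Q[k];print(lo,k.sum(),q[:,1].min(),q[:,1].max(),"top x",np.percentile(q[:,0],5) if len(q) else 0,"tipz",q[:,2].min() if len(q) else 0)
```

```text
[0.4316 0.1993 0.1694] [-0.0116 -0.0056 -0.9999] [-0.9924  0.1228  0.0108] [ 0.1989  0.4149  1.8466 -0.0041  0.8925  1.8954] 5.1667Traceback (most recent call last):
  File "<stdin>", line 6, in <module>
    return umr_minimum(a, axis, None, out, keepdims, initial, where)
ValueError: zero-size array to reduction operation minimum which has no identity
```

View pics/w3.png

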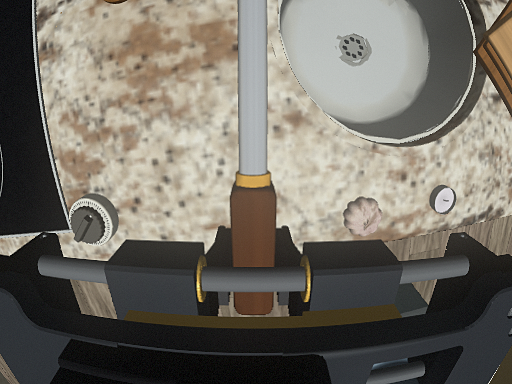

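Run:
```python
from h import *
p,r,im,d=wload("w3");P=wpts(p,r,d);Q=r.inv().apply((P-p).reshape(-1,3)).reshape(P.shape)
m=(Q[...,2]<-.03)&(Q[...,2]>-.19)&(abs(Q[...,1])<.02)&(Q[...,0]<.03)&(Q[...,0]>-.05)&(d>0)
for v in(0,30,60,90,120,150,172,180,190):
    k=m[v]
    if k.any():
        q=Q[v][k];print(v,k.sum(),"ctr y %.4f z %.4f top x %.4f"%((q[:,1].min()+q[:,1].max())/2,np.median(q[:,2]),np.percentile(q[:,0],10)))
# timer etc: data log
```

```text
0 29 ctr y -0.0000 z -0.1356 top x -0.0148
30 30 ctr y -0.0003 z -0.1193 top x -0.0145
60 30 ctr y 0.0002 z -0.1037 top x -0.0147
90 30 ctr y 0.0002 z -0.0888 top x -0.0147
120 29 ctr y -0.0000 z -0.0739 top x -0.0146
150 27 ctr y 0.0003 z -0.0588 top x -0.0146
172 34 ctr y 0.0008 z -0.0473 top x -0.0150
180 35 ctr y 0.0005 z -0.0438 top x -0.0166
190 43 ctr y 0.0004 z -0.0394 top x -0.0193
```

```bash
cat > kin.py <<'E'
from h import *
import pickle,glob
from scipy.optimize import least_squares
Y=lambda a:R.from_euler('y',a);Z=lambda a:R.from_euler('z',a)
C=R.from_matrix([[0,-1,0],[0,0,-1],[1,0,0]])
def fk(q,v):
    a0,lat,h,L1,e,L2,Lt=v;a=Z(q[0]);r=a*Y(q[1]+q[2])*Z(q[3])*Y(q[4])*Z(q[5])*C
    return a.apply([a0,lat,h]+Y(q[1]).apply([0,0,L1])+Y(q[1]+q[2]).apply([e,0,L2]))+r.apply([Lt,0,0]),r
D=[([-1.50049097,.528441286,1.43390289,0,1.1814068,-.178473628],[.15388021,-.60500123,.22158674]),
 ([0.1691,0.6772,1.9384,-0.0199,0.5127,1.8728],[0.4456,0.1857,0.031])]
for f in sorted(glob.glob("pics/w*.pkl")):
    p,_,_,_,q=pickle.load(open(f,"rb"));D.append((q,p))
f=least_squares(lambda v:np.concatenate([(fk(q,v)[0]-p) for q,p in D]+[(np.array(v)-[0,.11,.3,.4,0,.4,.25])*1e-3]),[0,.11,.3,.4,0,.4,.25])
V=f.x
LO=np.array([-3.08,-.75,.22,-1.43,0,-2.85]);HI=np.array([3.08,2.2,2.44,4.57,2.65,2.85])
def ik(p,r,q0):
    def g(q):
        a,b=fk(q,V);return np.concatenate([(a-p)*10,(b.inv()*r).as_rotvec()])
    return least_squares(g,np.clip(q0,LO+1e-3,HI-1e-3),bounds=(LO,HI))
if __name__=="__main__":
    print(V);print([np.abs(fk(q,V)[0]-p).max() for q,p in D])
E
python3 kin.py
```

```text
[0.     0.111  0.2729 0.588  0.1141 0.3917 0.3042]
[np.float64(2.999173141948752e-06), np.float64(2.4210635999027952e-05), np.float64(1.7480531439573177e-06), np.float64(1.1958221819596826e-05), np.float64(9.467295750659188e-06)]
```

```bash
cat > plan.py <<'E'
from kin import *
LOOP=np.array([.5547,-.2063,.1209]);X=np.array([.5834,-.6408,.499]);Yb=np.array([.7394,.6732,0]);Nn=np.array([-.336,.369,.8666])
def tgt(a,s,beta=0,up=0,side=0,loop=LOOP):
    a=np.radians(a);d=np.cos(a)*X+np.sin(a)*Yb;l=np.cross(d,Nn)   # l: lateral
    ap=-np.cos(np.radians(beta))*Nn+np.sin(np.radians(beta))*l
    r=Rrod(d,ap);hc=loop-s*d+up*Nn+side*l
    return hc-r.apply([-.008,0,-.000]),r
E
cat > pt.py <<'E'
from plan import *
q=np.array([-.3,.5,1.9,0,.8,.5])
for beta in(-30,-15,0,15,30):
    print("beta",beta)
    for a,s in((30.7,.25),(30.7,.2),(30.7,.175),(30.7,.14),(30.7,.105),(0,.105),(-30,.105),(-60,.105),(-90,.105),(-90,.18)):
        p,r=tgt(a,s,beta);f=ik(p,r,q)
        for q0 in ([-.3,.5,1.9,0,.8,.5],[-.3,.5,1.9,.8,.8,0],[-.3,.5,1.9,-.8,.8,0]):
            if f.cost<1e-6:break
            f=ik(p,r,np.array(q0))
        q=f.x if f.cost<1e-5 else q
        print(a,s,p,"cost %.1e"%f.cost,f.x,"margin %.2f"%np.minimum(f.x-LO,HI-f.x).min())
E
python3 pt.py
```

```text
beta -30
30.7 0.25 [ 0.3386 -0.1534  0.0066] cost 1.2e-03 [-1.1659  0.9018  2.44    1.9618  0.5227 -1.4391] margin 0.00
30.7 0.2 [ 0.3826 -0.1638  0.0281] cost 5.8e-27 [-1.0574  0.7966  2.3683  1.8429  0.5052 -1.1576] margin 0.07
30.7 0.175 [ 0.4045 -0.169   0.0388] cost 5.5e-21 [-1.0048  0.7426  2.31    1.6907  0.4815 -0.9253] margin 0.13
30.7 0.14 [ 0.4353 -0.1762  0.0538] cost 2.2e-19 [-0.9409  0.6853  2.2291  1.4847  0.4689 -0.6229] margin 0.21
30.7 0.105 [ 0.4661 -0.1835  0.0688] cost 1.2e-24 [-0.8862  0.6445  2.1485  1.2971  0.4754 -0.3536] margin 0.29
0 0.105 [ 0.4987 -0.1389  0.0625] cost 3.2e-24 [-0.7928  0.7967  2.3315  2.3116  0.7129 -0.8407] margin 0.11
-30 0.105 [ 0.5465 -0.1142  0.0705] cost 3.2e-27 [-0.5308  0.9061  2.3583  2.8782  1.013  -0.6281] margin 0.08
-60 0.105 [ 0.5971 -0.1149  0.0904] cost 6.7e-25 [-0.2585  0.8734  2.2111  3.4256  0.9522 -0.3186] margin 0.23
-90 0.105 [ 0.637  -0.1407  0.1169] cost 4.8e-22 [-0.1254  0.8139  1.9904  4.0316  0.8086 -0.3017] margin 0.45
-90 0.18 [ 0.6925 -0.0902  0.1169] cost 4.7e-29 [-0.0128  0.8308  1.8309  4.2789  0.7711 -0.5
[... 3780 characters left out ...]
-1.2465  0.765   2.85  ] margin 0.00
30.7 0.105 [ 0.4634 -0.1907  0.0709] cost 2.9e-02 [-0.2007  0.7581  1.9508 -1.2599  0.7876  2.85  ] margin 0.00
0 0.105 [ 0.4928 -0.1443  0.0625] cost 2.8e-02 [-0.1869  0.7433  1.7734 -0.7693  0.8724  2.85  ] margin 0.00
-30 0.105 [ 0.5391 -0.1163  0.0685] cost 2.7e-03 [-0.1304  0.7593  1.6727 -0.6924  0.9319 -2.85  ] margin 0.00
-60 0.105 [ 0.5901 -0.1131  0.087 ] cost 1.1e-06 [-0.252   0.725   1.5136 -0.2882  1.0141 -2.85  ] margin 0.00
-90 0.105 [ 0.6323 -0.1356  0.1129] cost 2.3e-18 [-0.384   0.6867  1.4658  0.0006  0.9901 -2.6937] margin 0.16
-90 0.18 [ 0.6878 -0.0851  0.1129] cost 3.0e-24 [-0.2842  0.7412  1.3355  0.0006  1.0659 -2.5939] margin 0.26
```

```bash
cat > pt2.py <<'E'
from plan import *
for beta in(-30,-15,0,15,30):
    print("beta",beta);q=np.array([-.3,.3,1.7,0,1.,-1.5])
    for a,s in((30.7,.25),(30.7,.2),(30.7,.175),(30.7,.14),(30.7,.105),(0,.105),(-30,.105),(-60,.105),(-90,.105),(-90,.2)):
        p,r=tgt(a+180,s,beta);f=ik(p,r,q)
        if f.cost>1e-6:f=ik(p,r,np.array([-.3,.3,1.7,0,1.,-1.5]))
        q=f.x if f.cost<1e-5 else q
        print(a,s,p,"cost %.1e"%f.cost,f.x,"margin %.2f"%np.minimum(f.x-LO,HI-f.x).min())
E
python3 pt2.py
```

```text
beta -30
30.7 0.25 [ 0.7755 -0.2643  0.2232] cost 1.5e-26 [-0.1905  0.8036  1.2016 -1.0184  1.0431 -0.831 ] margin 0.41
30.7 0.2 [ 0.7315 -0.2539  0.2017] cost 3.8e-29 [-0.1878  0.7747  1.3456 -1.0799  0.9877 -0.7122] margin 0.35
30.7 0.175 [ 0.7095 -0.2488  0.191 ] cost 2.2e-25 [-0.1863  0.7637  1.4139 -1.1141  0.9627 -0.6499] margin 0.32
30.7 0.14 [ 0.6788 -0.2415  0.176 ] cost 2.1e-30 [-0.184   0.7521  1.5062 -1.1661  0.9306 -0.5585] margin 0.26
30.7 0.105 [ 0.648  -0.2342  0.161 ] cost 1.7e-29 [-0.1815  0.7453  1.595  -1.2235  0.9022 -0.4614] margin 0.21
0 0.105 [ 0.6153 -0.2788  0.1673] cost 2.6e-22 [-0.2965  0.7125  1.4856 -0.8786  1.0066 -0.3762] margin 0.55
-30 0.105 [ 0.5675 -0.3035  0.1593] cost 2.4e-27 [-0.4355  0.6708  1.4722 -0.5913  1.0468 -0.216 ] margin 0.84
-60 0.105 [ 0.5169 -0.3028  0.1394] cost 9.3e-22 [-0.5851  0.6232  1.5541 -0.3109  0.9931 -0.0346] margin 0.89
-90 0.105 [ 0.4771 -0.277   0.1129] cost 7.2e-29 [-0.7287  0.5849  1.7152  0.0002  0.8425  0.1034] margin 0.72
-90 0.2 [ 0.4068 -0.3409  0.1129] cost 7.5e-24 [-0.9082  0.5641  1.7676 -0.0001  0.811  -0.07
[... 3775 characters left out ...]
  0.5965  0.7565 -2.4419] margin 0.41
30.7 0.105 [ 0.6507 -0.227   0.1589] cost 9.9e-23 [-0.6763  0.597   1.6463  0.6502  0.7042 -2.5322] margin 0.32
0 0.105 [ 0.6212 -0.2734  0.1673] cost 1.2e-18 [-0.8074  0.5766  1.8481  1.2584  0.5399 -2.7567] margin 0.09
-30 0.105 [ 0.575  -0.3014  0.1613] cost 5.8e-03 [-0.8829  0.5759  2.0048  1.774   0.4967 -2.85  ] margin 0.00
-60 0.105 [ 0.5239 -0.3046  0.1428] cost 3.0e-02 [-0.9173  0.5998  2.1556  2.2543  0.5318 -2.85  ] margin 0.00
-90 0.105 [ 0.4817 -0.2821  0.1169] cost 1.4e-01 [-0.7298  0.5255  2.0809 -0.2092  0.      0.2837] margin 0.00
-90 0.2 [ 0.4115 -0.3461  0.1169] cost 1.5e-01 [-0.9042  0.508   2.116   0.5607  0.     -0.6136] margin 0.00
```

Run:
```python
from h import *
S=1000//2
H=np.full((600,400),-1.)
def add(P,ok):
    q=P[ok];i=((.7-q[:,1])/.0025).astype(int);j=(q[:,0]/.0025).astype(int)
    k=(i>=0)&(i<600)&(j>=0)&(j<400)
    np.maximum.at(H,(i[k],j[k]),np.clip(q[k,2],0,.4))
for n in("side","scene"):
    d=np.load(f"pics/a_{n}_d.npy");P=pts(n,d);m=(d>0)
    # remove the arm
    m&=~((P[...,0]<.3))
    add(P,m)
p,r,im,d=wload("w1");P=wpts(p,r,d);m=d>0;m[215:]=False;add(P,m&(P[...,2]<.35))
im=cv2.applyColorMap((np.clip(H,0,.25)/.25*255).astype(np.uint8),cv2.COLORMAP_JET);im[H<0]=0
for k in range(0,400,40):cv2.putText(im,f"{k*.0025:.1f}",(k,10),0,.3,(255,255,255))
for k in range(0,600,40):cv2.putText(im,f"{.7-k*.0025:.1f}",(0,k+4),0,.3,(255,255,255));im[k,::4]=255
cv2.imwrite("pics/hm.png",im)
```

```text
(no output)
```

View pics/hm.png

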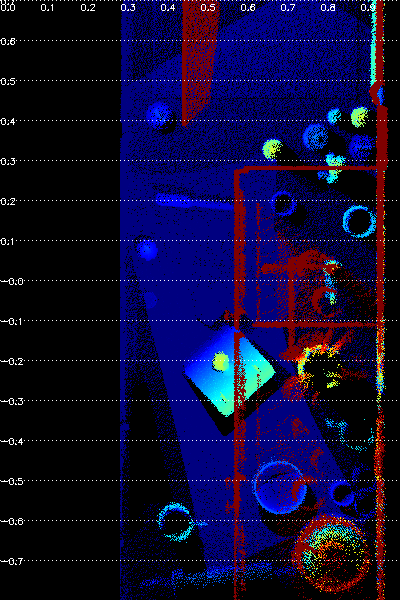

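Run:
```python
from h import *
A=[]
for n in("side","scene"):
    d=np.load(f"pics/a_{n}_d.npy");P=pts(n,d);A.append(P[(d>0)&(P[...,0]>.5)])
p,r,im,d=wload("w1");P=wpts(p,r,d);m=d>0;m[215:]=False;A.append(P[m])
A=np.concatenate(A)
print("overhead z min (x .55-.75, y -.3..0)",np.percentile(A[(A[:,0]>.55)&(A[:,0]<.72)&(A[:,1]>-.35)&(A[:,1]<.25)&(A[:,2]>.35)][:,2],[0,1,5,50]))
for x in np.arange(.64,.84,.02):
    row=[]
    for y in np.arange(-.36,-.06,.03):
        q=A[(abs(A[:,0]-x)<.01)&(abs(A[:,1]-y)<.015)&(A[:,2]<.45)];row.append("%4.0f"%(q[:,2].max()*1000) if len(q) else "  --")
    print("%.2f"%x," ".join(row))
```

```text
overhead z min (x .55-.75, y -.3..0) [0.3501 0.5182 0.5254 0.612 ]
0.64    1    0   --  116  123  125   94   70   -7 -161
0.66    1    1    1  114  119  118   93    5    0 -151
0.68    1    1    1   -0  116  118    1    2    4  -38
0.70    0    1  285  294    2  299  321    4    3    3
0.72    1    1  313  314  306  289  448  448  449  450
0.74    1    1  301  310  307  246  449  449  449  447
0.76    1    1  298  294  275  197  296  321    5    3
0.78    4  272  281  239  193  159  263  316  323    5
0.80    2  265  283  263   --  134  235  307  318    5
0.82   88    1    2  159  158   --  232  335  338    4
```

```bash
cat > pt3.py <<'E'
from plan import *
for flip in(0,1):
  for beta in(-45,-30,-15,0,15,30,45):
    print("flip",flip,"beta",beta);q=None
    for a,s in((30.7,.18),(30.7,.155),(30.7,.12),(30.7,.085),(0,.085),(-30,.085),(-60,.085),(-80,.085),(-50,.18)):
        p,r=tgt(a,s,beta)
        if flip:r=r*R.from_rotvec([np.pi,0,0])
        b=None
        for q0 in ([] if q is None else [q])+[[-.3,.5,1.9,x4,.8,x6] for x4 in(-1,0,1,2,3,4) for x6 in(-2,0,2)]:
            f=ik(p,r,np.array(q0))
            if f.cost<1e-6:b=f;break
        if b is None:print(a,s,"fail");continue
        q=b.x;print(a,s,q,"margin %.2f"%np.minimum(q-LO,HI-q).min())
E
python3 pt3.py
```

```text
flip 0 beta -45
30.7 0.18 [-1.1305  0.8008  2.2017  1.1733  0.6985 -0.5699] margin 0.24
30.7 0.155 [-1.084   0.7666  2.1524  1.1266  0.725  -0.448 ] margin 0.29
30.7 0.12 [-1.0256  0.7283  2.0816  1.069   0.7606 -0.2936] margin 0.36
30.7 0.085 [-0.9739  0.6999  2.0087  1.0182  0.7949 -0.155 ] margin 0.43
0 0.085 [-0.9758  0.8712  2.2714  1.8907  0.9115 -0.6845] margin 0.17
-30 0.085 [-0.7535  1.1059  2.4089  2.5412  1.4211 -0.7319] margin 0.03
-60 0.085 [-0.3619  1.1018  2.3053  3.227   1.523  -0.2418] margin 0.13
-80 0.085 [-0.173   1.0198  2.1473  3.6697  1.3243 -0.0767] margin 0.29
-50 0.18 [-0.1909  1.1741  2.2892  3.2697  1.5402 -0.3054] margin 0.15
flip 0 beta -30
30.7 0.18 [-1.0148  0.7524  2.3216  1.721   0.4851 -0.9708] margin 0.12
30.7 0.155 [-0.967   0.7076  2.2637  1.5713  0.4717 -0.7488] margin 0.18
30.7 0.12 [-0.9086  0.6602  2.183   1.3747  0.4706 -0.4646] margin 0.26
30.7 0.085 [-0.8584  0.6271  2.1023  1.201   0.4857 -0.2161] margin 0.34
0 0.085 [-0.7949  0.7526  2.286   2.2251  0.6553 -0.7319] margin 0.15
-30 0.085 [-0.5759  0.8694  2.3415  2.8259  0.9604 -0.6147] m
[... 5932 characters left out ...]
0.7428  1.6395 -0.6182  0.9611  0.1348] margin 0.80
-60 0.085 [-0.2834  0.7123  1.5255 -0.2914  1.0078  0.2618] margin 0.91
-80 0.085 [-0.3674  0.6877  1.4962 -0.0957  0.994   0.3671] margin 0.94
-50 0.18 [-0.1011  0.786   1.5155 -0.3678  1.019   0.3427] margin 0.92
flip 1 beta 45
30.7 0.18 fail
30.7 0.155 fail
30.7 0.12 fail
30.7 0.085 fail
0 0.085 [-0.076   0.8813  1.6547 -0.9537  1.1878  0.0554] margin 0.48
-30 0.085 [-0.1643  0.8465  1.4469 -0.5567  1.3027  0.079 ] margin 0.87
-60 0.085 [-0.2979  0.8103  1.3271 -0.2205  1.3572  0.1971] margin 1.11
-80 0.085 [-0.4024  0.7795  1.3096 -0.0074  1.3351  0.2927] margin 1.09
-50 0.18 [-0.1203  0.8811  1.3172 -0.2774  1.3626  0.2606] margin 1.10
```

```bash
cat > pt4.py <<'E'
from plan import *
q=get_obs()["q"]
def corners(p,r):
    o=[]
    for y in(-.095,.095):
        for z in(-.0375,.0375): o.append((p+r.apply([-.07,y,z]))[2])
    return min(o)
for a,s,beta,dz in((30.7,.2,-30,.1),(30.7,.2,-30,.05),(30.7,.2,-30,0),(30.7,.175,-30,0),(30.7,.14,-30,0),(30.7,.105,-30,0),(20,.105,-27,0),(10,.105,-24,0),(0,.105,-20,0),(-15,.105,-15,0),(-30,.105,-15,0),(-60,.105,-15,0),(-85,.105,-15,0),(-50,.18,-15,0)):
    p,r=tgt(a,s,beta);p=p+[0,0,dz]
    f=ik(p,r,q)
    print(a,s,beta,dz,p,"%.0e"%f.cost,f.x,"margin %.2f"%np.minimum(f.x-LO,HI-f.x).min(),"corner z %.3f"%corners(p,r))
    if f.cost<1e-6:q=f.x
E
python3 pt4.py
```

```text
30.7 0.2 -30 0.1 [ 0.3826 -0.1638  0.1281] 3e-30 [-1.0574  0.4546  2.3078  1.1244  0.5431 -0.3391] margin 0.13 corner z 0.153
30.7 0.2 -30 0.05 [ 0.3826 -0.1638  0.0781] 5e-19 [-1.0574  0.6229  2.3478  1.4826  0.487  -0.7491] margin 0.09 corner z 0.103
30.7 0.2 -30 0 [ 0.3826 -0.1638  0.0281] 3e-22 [-1.0574  0.7966  2.3683  1.8429  0.5052 -1.1576] margin 0.07 corner z 0.053
30.7 0.175 -30 0 [ 0.4045 -0.169   0.0388] 5e-21 [-1.0048  0.7426  2.31    1.6907  0.4815 -0.9253] margin 0.13 corner z 0.064
30.7 0.14 -30 0 [ 0.4353 -0.1762  0.0538] 2e-19 [-0.9409  0.6853  2.2291  1.4847  0.4689 -0.6229] margin 0.21 corner z 0.079
30.7 0.105 -30 0 [ 0.4661 -0.1835  0.0688] 1e-24 [-0.8862  0.6445  2.1485  1.2971  0.4754 -0.3536] margin 0.29 corner z 0.094
20 0.105 -27 0 [ 0.4748 -0.1668  0.0649] 9e-26 [-0.8379  0.6784  2.2311  1.8089  0.4565 -0.6578] margin 0.21 corner z 0.084
10 0.105 -24 0 [ 0.4854 -0.1525  0.0627] 3e-30 [-0.76    0.7111  2.2833  2.2453  0.495  -0.858 ] margin 0.16 corner z 0.076
0 0.105 -20 0 [ 0.498  -0.1399  0.062 ] 1e-29 [-0.6423  0.7279  2.2984  2.6175  0.517  -0.9355] margin 0.14 corner z 0.072
-15 0.105 -15 0 [ 0.52   -0.1249  0.0639] 2e-22 [-0.4692  0.7246  2.2565  3.0502  0.4774 -0.9195] margin 0.18 corner z 0.069
-30 0.105 -15 0 [ 0.545  -0.115   0.0693] 1e-18 [-0.3744  0.7309  2.2143  3.272   0.4928 -0.7884] margin 0.23 corner z 0.063
-60 0.105 -15 0 [ 0.5957 -0.1147  0.0889] 4e-27 [-0.2369  0.716   2.0742  3.8104  0.4543 -0.6859] margin 0.37 corner z 0.069
-85 0.105 -15 0 [ 0.6306 -0.1341  0.1107] 7e-26 [-0.1911  0.6969  1.9359  4.334   0.4496 -0.7578] margin 0.24 corner z 0.092
-50 0.18 -15 0 [ 0.5937 -0.0423  0.0573] 1e-28 [-0.0964  0.7829  2.0781  3.8496  0.5066 -0.7657] margin 0.36 corner z 0.041
```

```bash
cat > go.py <<'E'
from plan import *
import sys
def go(a,s,beta,dz=0,up=0,side=0,N=None):
    p,r=tgt(a,s,beta,up,side);p=p+[0,0,dz]
    p0,r0,o=pose();step(p,r,N)
    f=ik(p,r,o["q"]);print("q",o["q"],"-> ",f.x,"%.0e"%f.cost,"t",o["time"],"F",o["ft_force"],"M",o["moment"],"w",o["grip_width"])
    hc=p0+r0.apply([-.008,0,0]);d=-r0.as_matrix()[:,2]
    rel=hc-LOOP;print("rod now: a=%.1f tilt(n)=%.1f"%(np.degrees(np.arctan2(d@Yb,d@X)),np.degrees(np.arcsin(d@Nn))),"s along d %.4f"%-(rel@d),"miss at loop n %.4f lat %.4f"%((rel-(rel@d)*d)@Nn,(rel-(rel@d)*d)@np.cross(d,Nn)))
if __name__=="__main__":
    v=[float(x) for x in sys.argv[1:]]
    go(*v[:6],N=int(v[6]) if len(v)>6 else None)
E
python3 go.py 30.7 .2 -35 .1
```

```text
N 10 row: [-0.08  3.69  0.03] [ 0.03  0.45 -0.29] | tot cm [ 4.25 36.5   0.27] deg [  1.9  26.9 -17.4]
q [ 0.1988  0.4172  1.8485 -0.0041  0.8907  1.8954] ->  [-1.1036  0.4799  2.2769  1.037   0.6438 -0.3039] 3e-25 t 5.2167 F [ 0.2923 -0.5252 -1.7792] M [ 0.1002  0.0066 -0.0079] w 0.023689745316236806
rod now: a=45.0 tilt(n)=-23.0 s along d 0.1734 miss at loop n 0.1712 lat -0.3164
```

Emit:
{"method": "send_rows", "body": {"steps": [[[0,2.7,0,0,0.32,-0.2],[0,2.7,0,0,0.32,-0.2],[0,2.7,0,0,0.32,-0.2],[0,2.7,0,0,0.32,-0.2],[0,2.7,0,0,0.32,-0.2],[0,2.7,0,0,0.32,-0.2]]]}}

```text
time: 5.72
position: [0.4097, 0.0412, 0.1541]
tool_rot: [0.77, 0.0, -0.633, -0.078]
ft_force: [-0.6, -0.0, -2.0]
grip_width: 0.0236
```

```bash
python3 go.py 30.7 .2 -35 .1
```

```text
N 6 row: [-0.26  3.46  0.04] [ 0.07  0.43 -0.27] | tot cm [-0.03 20.76  0.68] deg [ 2.6 15.6 -9.6]
q [-0.2915  0.3188  2.1711  0.316   0.5087  1.1242] ->  [-1.1036  0.4799  2.2769  1.037   0.6438 -0.3039] 2e-29 t 5.7167 F [-0.6201 -0.0471 -2.0281] M [-0.0067  0.1895  0.0159] w 0.02357228319578523
rod now: a=40.9 tilt(n)=-12.1 s along d 0.1648 miss at loop n 0.1412 lat -0.1856
```

Emit:
{"method": "send_rows", "body": {"steps": [[[-0.2,2.9,0,0,0.38,-0.23],[-0.2,2.9,0,0,0.38,-0.23],[-0.2,2.9,0,0,0.38,-0.23],[-0.2,2.9,0,0,0.38,-0.23],[-0.2,2.9,0,0,0.38,-0.23],[-0.2,2.9,0,0,0.38,-0.23],[0,2.5,0,0,0.2,-0.1],[0,0,0,0,0,0]]]}}

```text
time: 6.38
position: [0.3857, -0.1163, 0.1247]
tool_rot: [0.821, 0.037, -0.556, -0.123]
ft_force: [0.4, -0.9, -1.7]
grip_width: 0.0235
```

```bash
python3 go.py 30.7 .2 -35 .1;python3 -c "
from kin import *
print(V)
o=get_obs();print(fk(o['q'],V)[0]-o['position'])"
```

```text
N 2 row: [-0.7   2.22 -0.33] [ 0.13  0.46 -0.19] | tot cm [-1.36  4.46 -0.6 ] deg [ 1.6  5.6 -2.2]
q [-0.9304  0.4422  2.2895  0.9547  0.5426 -0.0981] ->  [-1.1036  0.4799  2.2769  1.037   0.6438 -0.3039] 7e-22 t 6.3833 F [ 0.4298 -0.8785 -1.6985] M [-0.1629  0.3342 -0.0436] w 0.023479147751266798
rod now: a=35.1 tilt(n)=-3.7 s along d 0.1691 miss at loop n 0.0889 lat -0.0317
[0.     0.111  0.2729 0.588  0.1141 0.3917 0.3042]
[-0.0005 -0.0003 -0.0001]
```

Emit:
{"method": "send_rows", "body": {"steps": [[[-0.6,2.0,-0.3,0.1,0.4,-0.15],[-0.6,2.0,-0.3,0.1,0.4,-0.15],[-0.3,1.0,0,0.1,0.3,-0.1],[0,0,0,0,0,0]]]}}

```text
time: 6.72
position: [0.3772, -0.1682, 0.1218]
tool_rot: [0.846, 0.039, -0.509, -0.155]
ft_force: [-1.2, -0.1, -3.0]
grip_width: 0.0235
```

```bash
python3 go.py 30.7 .2 -35 .0
python3 - <<'E'
from h import *
wcap("w4")
p,d=camera("side");cv2.imwrite("pics/s4.png",p[:,:,::-1])
E
```

```text
N 3 row: [2.78 0.75 1.23] [-0.05 -0.03  0.03] | tot cm [8.32 2.29 3.7 ] deg [-0.8 -0.6  0.5]
q [-1.1401  0.507   2.2875  1.0663  0.6486 -0.3636] ->  [-1.1036  0.8027  2.3289  1.5874  0.5431 -0.9598] 1e-30 t 6.7167 F [-1.1861 -0.0987 -2.9615] M [-0.1828  0.4848 -0.0146] w 0.02346738939642733
rod now: a=29.7 tilt(n)=0.0 s along d 0.1630 miss at loop n 0.0810 lat 0.0333
[ 0.3772 -0.1682  0.1218] [ 0.4791  0.224  -0.8487] [-0.8729  0.2235 -0.4338] [-1.1401  0.507   2.2875  1.0663  0.6486 -0.3636] 6.7167
```

View pics/w4.png

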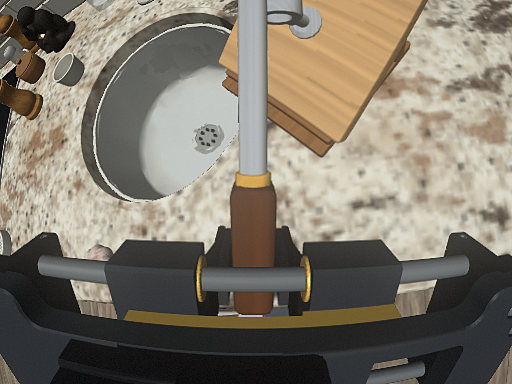

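View pics/s4.png

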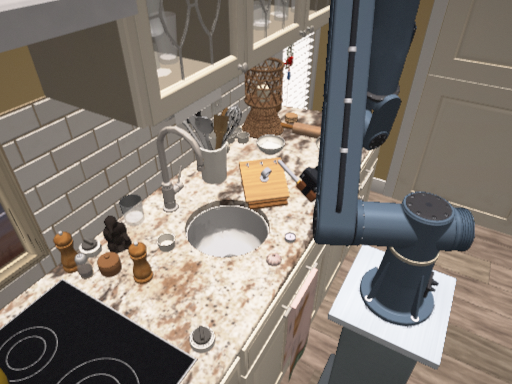

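Emit:
{"method": "send_rows", "body": {"steps": [[[2.3,0.6,1.0,0,0,0],[2.3,0.6,1.0,0,0,0],[2.3,0.6,1.0,0,0,0],[1.5,0.5,0.7,0,0,0],[0,0,0,0,0,0]]]}}

```text
time: 7.23
position: [0.3837, -0.1541, 0.0259]
tool_rot: [0.844, 0.044, -0.513, -0.151]
ft_force: [-0.0, 0.5, -1.1]
grip_width: 0.0239
```

```bash
python3 go.py 30.7 .185 -35 0
```

```text
N 1 row: [-0.45  0.79 -1.7 ] [-0.03 -0.    0.12] | tot cm [-0.45  0.79 -1.7 ] deg [-0.2 -0.   0.7]
q [-1.0959  0.8181  2.3389  1.6176  0.551  -0.9892] ->  [-1.0736  0.7733  2.2967  1.5152  0.543  -0.8403] 8e-30 t 7.2333 F [-0.0466  0.4714 -1.1054] M [-0.1813  0.4271  0.0198] w 0.023903333334968167
rod now: a=30.5 tilt(n)=-0.1 s along d 0.2019 miss at loop n 0.0006 lat -0.0085
```

Emit:
{"method": "send_rows", "body": {"steps": [[[-0.3,0.6,-0.6,0,0,0.1],[-0.1,0.2,-0.6,0,0,0],[0,0,-0.5,0,0,0],[0,0,0,0,0,0]]]}}

```text
time: 7.57
position: [0.3958, -0.158, 0.0353]
tool_rot: [0.841, 0.045, -0.517, -0.151]
ft_force: [0.3, 0.4, -2.2]
grip_width: 0.0235
```

```bash
python3 go.py 30.7 .175 -35 0
python3 - <<'E'
from plan import *
for n in("side","scene"):
    p,d=camera(n)
    x0,y0=(235,150) if n=="side" else (255,165)
    zoom(n,p,x0,y0,70,55,10,f"pics/{n}5.png")
    print(n,"loop px",proj(n,LOOP),"zoomed",[(c-o)*10 for c,o in zip(proj(n,LOOP),(x0,y0))])
    P=pts(n,d);k=np.linalg.norm(P-LOOP,axis=-1)<.2
    hsv=cv2.cvtColor(p,cv2.COLOR_RGB2HSV).astype(int)
    p0,r0,_=pose();Q=r0.inv().apply((P-p0).reshape(-1,3)).reshape(P.shape)
    m=(Q[...,2]<-.06)&(Q[...,2]>-.16)&(np.hypot(Q[...,1],Q[...,0]+.008)<.02)&(hsv[...,1]<70)
    q=Q[m];print(len(q),q.mean(0) if len(q) else 0,q[:,2].min() if len(q) else 0, q[:,1].min() if len(q) else 0,q[:,1].max() if len(q) else 0,q[:,0].min() if len(q) else 0)
E
```

```text
N 1 row: [-0.14  0.8  -1.14] [-0.02  0.1   0.12] | tot cm [-0.14  0.8  -1.14] deg [-0.1  0.6  0.7]
q [-1.0613  0.7712  2.2986  1.4953  0.5434 -0.8108] ->  [-1.0533  0.755   2.2748  1.469   0.5443 -0.7627] 5e-24 t 7.5667 F [ 0.3225  0.3699 -2.1913] M [-0.1837  0.4336  0.004 ] w 0.02345231072373352
rod now: a=30.9 tilt(n)=-0.5 s along d 0.1863 miss at loop n 0.0018 lat -0.0080
side loop px (np.float64(264.69717285678837), np.float64(171.9289990034815)) zoomed [np.float64(296.9717285678837), np.float64(219.28999003481493)]
83 [-0.0127 -0.0042 -0.1016] -0.14656228822553077 -0.012434814980426208 0.005145635110428965 -0.01931771192492382
scene loop px (np.float64(283.22000569229124), np.float64(181.5513979594412)) zoomed [np.float64(282.2000569229124), np.float64(165.51397959441204)]
31 [-0.0111 -0.0075 -0.1236] -0.14718080251283286 -0.014628027894374828 0.0023999943059975085 -0.017381192786765202
```

View pics/side5.png

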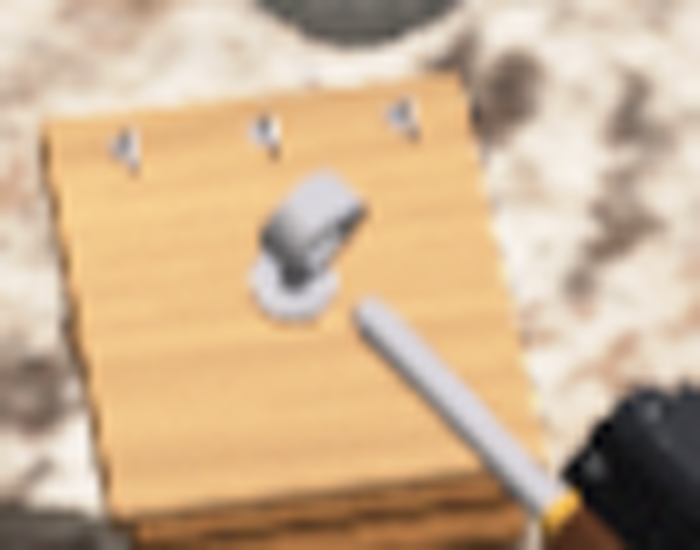

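View pics/scene5.png

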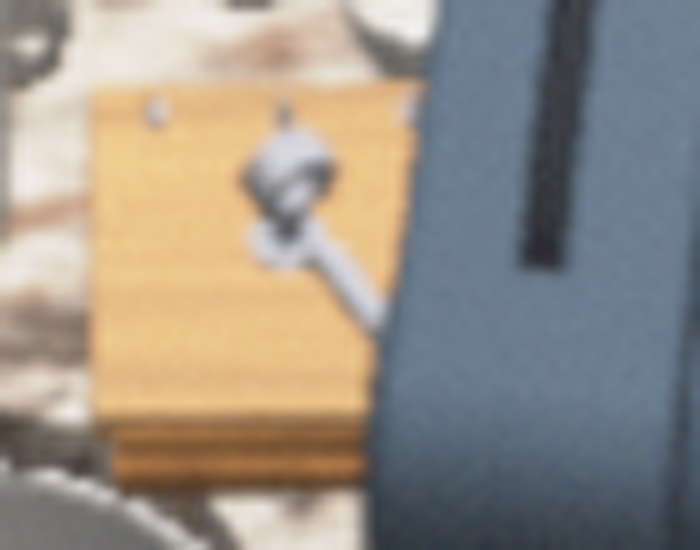

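Emit:
{"method": "send_rows", "body": {"steps": [[[0,0,0,0,0,0],[0,0,0,0,0,0]]]}}

```text
time: 7.83
position: [0.3949, -0.1565, 0.036]
tool_rot: [0.841, 0.046, -0.518, -0.15]
ft_force: [-0.9, -0.6, -2.1]
grip_width: 0.0236
```

```bash
python3 go.py 30.7 .175 -35 0
python3 - <<'E'
from plan import *
p0,r0,_=pose()
for n in("side","scene"):
    print(n,[np.round(proj(n,p0+r0.apply([-.008,0,z])),1) for z in(-.15,-.1,-.05)])
E
```

```text
N 1 row: [-0.08  0.95 -1.22] [-0.01  0.11  0.13] | tot cm [-0.08  0.95 -1.22] deg [-0.1  0.7  0.8]
q [-1.0609  0.7695  2.302   1.4962  0.5425 -0.813 ] ->  [-1.0533  0.755   2.2748  1.469   0.5443 -0.7627] 2e-23 t 7.8333 F [-0.8758 -0.5569 -2.1069] M [-0.1874  0.4418 -0.0146] w 0.023614237367220268
rod now: a=31.0 tilt(n)=-0.6 s along d 0.1871 miss at loop n 0.0031 lat -0.0091
side [array([269.7, 180. ]), array([278.9, 189.7]), array([288.2, 199.6])]
scene [array([286.2, 188.4]), array([292.8, 197.2]), array([299.6, 206.1])]
```

Emit:
{"method": "send_rows", "body": {"steps": [[[0,0.6,-0.2,0,0.05,0.1],[0,0.5,0,0,0.05,0.1],[0,0.1,0,0,0,0]]]}}

```text
time: 8.08
position: [0.3952, -0.1683, 0.0336]
tool_rot: [0.844, 0.035, -0.515, -0.145]
ft_force: [0.9, 0.4, -1.6]
grip_width: 0.0233
```

```bash
python3 go.py 30.7 .175 -35 0
```

```text
N 1 row: [-0.02 -0.24 -1.05] [-0.01  0.01 -0.08] | tot cm [-0.02 -0.24 -1.05] deg [-0.1  0.1 -0.5]
q [-1.0731  0.7739  2.2975  1.5294  0.5361 -0.8513] ->  [-1.0533  0.755   2.2748  1.469   0.5443 -0.7627] 2e-24 t 8.0833 F [ 0.8721  0.4199 -1.6102] M [-0.0857  0.445  -0.0459] w 0.02328276616788079
rod now: a=30.7 tilt(n)=-0.1 s along d 0.1855 miss at loop n -0.0018 lat 0.0019
```

Emit:
{"method": "send_rows", "body": {"steps": [[[0,-0.1,-0.8,0,0,0],[0,-0.05,-0.8,0,0,0],[0,0,0,0,0,0]]]}}

```text
time: 8.33
position: [0.409, -0.1712, 0.0404]
tool_rot: [0.844, 0.034, -0.515, -0.147]
ft_force: [-0.3, -0.1, -3.0]
grip_width: 0.0236
```

```bash
python3 go.py 30.7 .105 -35 0
python3 - <<'E'
from plan import *
for n in("side",):
    p,d=camera(n)
    x0,y0=(235,150)
    zoom(n,p,x0,y0,70,55,10,f"pics/{n}6.png")
    p0,r0,_=pose();print([np.round((np.array(proj(n,p0+r0.apply([-.008,0,z])))-[x0,y0])*10) for z in(-.15,-.1,-.05)])
E
python3 go.py 30.7 .105 -35 0
```

```text
N 2 row: [-0.02 -0.12 -3.25] [-0.03  0.01 -0.04] | tot cm [-0.04 -0.24 -6.49] deg [-0.4  0.1 -0.5]
q [-1.0405  0.7453  2.2632  1.4547  0.537  -0.7224] ->  [-0.933   0.6638  2.1202  1.1919  0.5763 -0.2989] 7e-29 t 8.3333 F [-0.338  -0.134  -2.9575] M [-0.1679  0.4585  0.0322] w 0.023627960065805816
rod now: a=30.5 tilt(n)=-0.3 s along d 0.1699 miss at loop n -0.0022 lat 0.0021
[array([336., 258.]), array([426., 355.]), array([518., 454.])]
N 2 row: [-0.02 -0.11 -3.28] [-0.03  0.01 -0.04] | tot cm [-0.04 -0.22 -6.56] deg [-0.4  0.2 -0.5]
q [-1.0411  0.7459  2.2643  1.4556  0.5364 -0.7245] ->  [-0.933   0.6638  2.1202  1.1919  0.5763 -0.2989] 5e-29 t 8.3833 F [-0.2301 -0.0336 -1.8094] M [-0.1419  0.4805 -0.0122] w 0.02334257141787501
rod now: a=30.5 tilt(n)=-0.4 s along d 0.1706 miss at loop n -0.0022 lat 0.0019
```

View pics/side6.png

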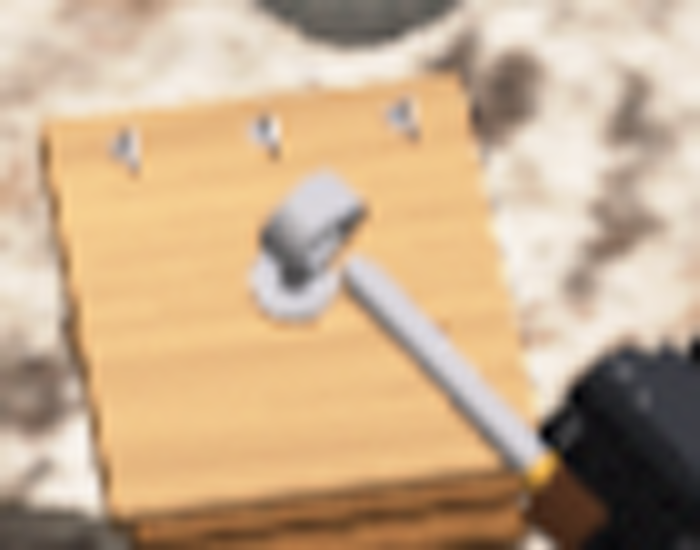

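Emit:
{"method": "send_rows", "body": {"steps": [[[0,-0.2,-0.7,0,0,0],[0,-0.05,-0.8,0,0,0],[0,0,-0.8,0,0,0]]]}}

```text
time: 8.63
position: [0.4265, -0.1721, 0.0495]
tool_rot: [0.842, 0.034, -0.518, -0.15]
ft_force: [0.3, 0.9, -0.2]
grip_width: 0.024
```

```bash
python3 go.py 30.7 .105 -35 0
```

```text
N 2 row: [-0.03  0.04 -2.27] [-0.05  0.04 -0.03] | tot cm [-0.07  0.07 -4.54] deg [-0.7  0.4 -0.4]
q [-0.9969  0.7118  2.2201  1.3581  0.5409 -0.5581] ->  [-0.933   0.6638  2.1202  1.1919  0.5763 -0.2989] 7e-23 t 8.6333 F [ 0.3     0.9276 -0.2462] M [-0.1619  0.4264 -0.0607] w 0.02402600938043911
rod now: a=30.4 tilt(n)=-0.7 s along d 0.1504 miss at loop n -0.0015 lat -0.0005
```

No contact, tip is at the loop centre. Continue in.

Emit:
{"method": "send_rows", "body": {"steps": [[[-0.1,0.05,-1.2,-0.05,0.1,0],[-0.05,0.05,-1.2,0,0.05,0],[0,0.05,-1.2,0,0,0],[0,0.05,-1.2,0,0,0]]]}}

```text
time: 8.97
position: [0.4654, -0.1826, 0.0698]
tool_rot: [0.844, 0.035, -0.513, -0.151]
ft_force: [-0.3, -0.1, -0.9]
grip_width: 0.0236
```

```bash
python3 go.py 30.7 .105 -35 0;python3 - <<'E'
from h import *
p,r,im,d=wcap("w7")
E
```

```text
N 1 row: [ 0.1   0.04 -0.04] [-0.11 -0.03 -0.03] | tot cm [ 0.1   0.04 -0.04] deg [-0.7 -0.2 -0.2]
q [-0.934   0.6618  2.1247  1.2011  0.574  -0.2973] ->  [-0.933   0.6638  2.1202  1.1919  0.5763 -0.2989] 1e-28 t 8.9667 F [-0.3204 -0.1409 -0.9158] M [-0.1352  0.4677 -0.0115] w 0.02356916429869337
rod now: a=30.1 tilt(n)=-0.2 s along d 0.1054 miss at loop n 0.0006 lat 0.0014
[ 0.4654 -0.1826  0.0698] [ 0.4713  0.2142 -0.8556] [-0.8768  0.2188 -0.4282] [-0.934   0.6618  2.1247  1.2011  0.574  -0.2973] 8.9667
```

View pics/w7.png

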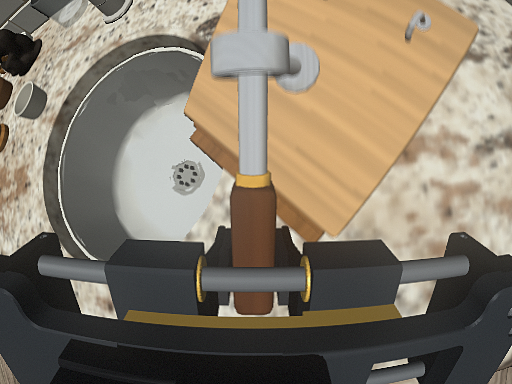

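```bash
python3 go.py 16 .105 -29 0 0 0 6
```

```text
N 6 row: [ 0.26 -0.37  0.02] [0.33 0.21 0.16] | tot cm [ 1.62 -2.16 -0.17] deg [11.9  7.4  5.7]
q [-0.9324  0.6603  2.1204  1.201   0.575  -0.2951] ->  [-0.8535  0.7056  2.2518  1.8865  0.5205 -0.6994] 2e-26 t 9.0167 F [ 2.1944 -1.273  -0.8818] M [-0.2276  0.3698 -0.1   ] w 0.023241888068776174
rod now: a=30.1 tilt(n)=-0.0 s along d 0.1026 miss at loop n 0.0006 lat 0.0023
```

Emit:
{"method": "send_rows", "body": {"steps": [[[0.25,-0.37,0,0.33,0.21,0.16],[0.25,-0.37,0,0.33,0.21,0.16],[0.25,-0.37,0,0.33,0.21,0.16],[0.25,-0.37,0,0.33,0.21,0.16],[0.25,-0.37,0,0.33,0.21,0.16],[0.25,-0.37,0,0.33,0.21,0.16]]], "force": 60}}

```text
time: 9.52
position: [0.4779, -0.162, 0.0636]
tool_rot: [0.859, -0.074, -0.46, -0.212]
ft_force: [3.2, 1.2, -1.1]
grip_width: 0.0237
```

```bash
python3 go.py 0 .105 -22 0 0 0 6
```

```text
N 6 row: [ 0.22 -0.45 -0.03] [0.4  0.18 0.18] | tot cm [ 1.42 -2.61 -0.51] deg [14.4  6.4  6.6]
q [-0.8561  0.7095  2.2595  1.9242  0.5255 -0.7384] ->  [-0.674   0.7412  2.3097  2.5488  0.5607 -0.9089] 9e-29 t 9.5167 F [ 3.194   1.2445 -1.0872] M [0.0784 0.2579 0.2246] w 0.023711858306247616
rod now: a=15.7 tilt(n)=0.4 s along d 0.1054 miss at loop n 0.0003 lat 0.0023
```

Emit:
{"method": "send_rows", "body": {"steps": [[[0.22,-0.45,0,0.4,0.18,0.18],[0.22,-0.45,0,0.4,0.18,0.18],[0.22,-0.45,0,0.4,0.18,0.18],[0.22,-0.45,0,0.4,0.18,0.18],[0.22,-0.45,0,0.4,0.18,0.18],[0.22,-0.45,0,0.4,0.18,0.18]]]}}

```text
time: 10.02
position: [0.4955, -0.1388, 0.0602]
tool_rot: [0.846, -0.194, -0.407, -0.285]
ft_force: [2.1, -0.5, 0.5]
grip_width: 0.0235
```

```bash
python3 go.py -15 .105 -17 0 -.0005 0 6
python3 - <<'E'
from h import *
p,r,im,d=wcap("w8")
E
```

```text
N 6 row: [ 0.17 -0.45 -0.07] [0.39 0.12 0.14] | tot cm [ 1.08 -2.57 -0.72] deg [14.2  4.5  5. ]
q [-0.675   0.755   2.3237  2.5823  0.5906 -0.9466] ->  [-0.4958  0.7412  2.2765  2.9696  0.5361 -0.8726] 2e-19 t 10.0167 F [ 2.1177 -0.4528  0.5322] M [-0.1422  0.2312  0.5556] w 0.023509075135848226
rod now: a=-0.2 tilt(n)=0.5 s along d 0.1082 miss at loop n 0.0005 lat 0.0017
[ 0.4955 -0.1388  0.0602] [ 0.5932 -0.0963 -0.7993] [-0.5785  0.6395 -0.5064] [-0.675   0.755   2.3237  2.5823  0.5906 -0.9466] 10.0167
```

View pics/w8.png

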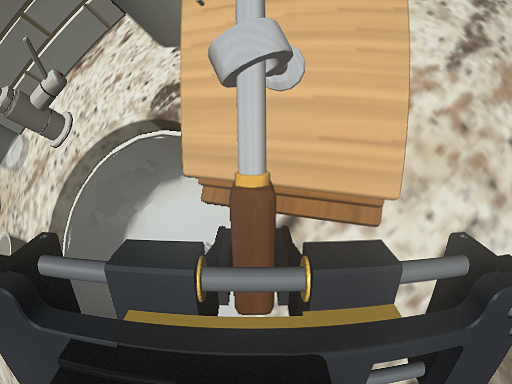

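Emit:
{"method": "send_rows", "body": {"steps": [[[0.17,-0.47,-0.08,0.4,0.12,0.14],[0.17,-0.47,-0.08,0.4,0.12,0.14],[0.17,-0.47,-0.08,0.4,0.12,0.14],[0.17,-0.47,-0.08,0.4,0.12,0.14],[0.17,-0.47,-0.08,0.4,0.12,0.14],[0.17,-0.47,-0.08,0.4,0.12,0.14]]]}}

```text
time: 10.57
position: [0.5171, -0.1229, 0.0629]
tool_rot: [0.808, -0.292, -0.363, -0.36]
ft_force: [-0.7, -0.2, 1.6]
grip_width: 0.0235
```

```bash
python3 go.py -30 .105 -15 0 -.001 0 6
```

```text
N 6 row: [ 0.16 -0.46 -0.07] [0.4  0.12 0.04] | tot cm [ 0.99 -2.71 -0.73] deg [14.5  4.4  1.4]
q [-0.4914  0.7376  2.2785  2.9796  0.5235 -0.8793] ->  [-0.3748  0.7342  2.2155  3.2703  0.4974 -0.787 ] 1e-22 t 10.5667 F [-0.7358 -0.1586  1.6427] M [-0.1646  0.2288  0.4105] w 0.023530649623659187
rod now: a=-14.8 tilt(n)=-0.3 s along d 0.1081 miss at loop n 0.0002 lat 0.0015
```

Emit:
{"method": "send_rows", "body": {"steps": [[[0.16,-0.47,-0.08,0.4,0.12,0.04],[0.16,-0.47,-0.08,0.4,0.12,0.04],[0.16,-0.47,-0.08,0.4,0.12,0.04],[0.16,-0.47,-0.08,0.4,0.12,0.04],[0.16,-0.47,-0.08,0.4,0.12,0.04],[0.16,-0.47,-0.08,0.4,0.12,0.04]]]}}

```text
time: 11.07
position: [0.5405, -0.1135, 0.0673]
tool_rot: [0.768, -0.358, -0.305, -0.436]
ft_force: [1.0, 1.4, 0.4]
grip_width: 0.0233
```

```bash
python3 go.py -45 .105 -15 0 -.0015 0 6
python3 - <<'E'
from h import *
p,r,im,d=wcap("w9")
E
```

```text
N 6 row: [ 0.16 -0.51 -0.06] [ 0.43  0.12 -0.01] | tot cm [ 0.96 -2.98 -0.76] deg [15.6  4.3 -0.5]
q [-0.3767  0.732   2.222   3.2652  0.4901 -0.8034] ->  [-0.2951  0.7303  2.1518  3.5182  0.4821 -0.7002] 2e-21 t 11.0667 F [0.9721 1.3701 0.4328] M [0.1284 0.2287 0.6615] w 0.0233209140754509
rod now: a=-28.8 tilt(n)=-0.2 s along d 0.1078 miss at loop n -0.0001 lat 0.0020
[ 0.5405 -0.1135  0.0673] [ 0.5584 -0.2833 -0.7797] [-0.1564  0.887  -0.4344] [-0.3767  0.732   2.222   3.2652  0.4901 -0.8034] 11.0667
```

View pics/w9.png

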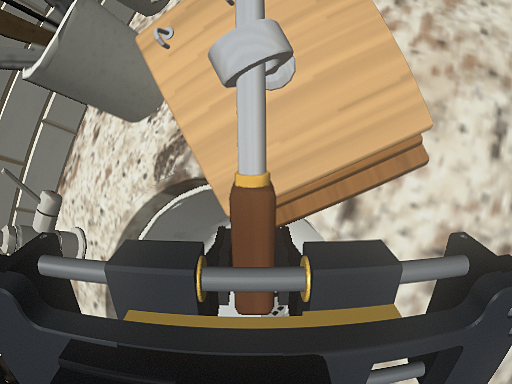

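Emit:
{"method": "send_rows", "body": {"steps": [[[0.16,-0.51,-0.08,0.43,0.12,0],[0.16,-0.51,-0.08,0.43,0.12,0],[0.16,-0.51,-0.08,0.43,0.12,0],[0.16,-0.51,-0.08,0.43,0.12,0],[0.16,-0.51,-0.08,0.43,0.12,0],[0.16,-0.51,-0.08,0.43,0.12,0]]]}}

```text
time: 11.62
position: [0.5662, -0.11, 0.0743]
tool_rot: [0.717, -0.409, -0.235, -0.513]
ft_force: [0.6, 3.2, 1.8]
grip_width: 0.0235
```

```bash
python3 go.py -60 .105 -15 0 -.002 0 6
```

```text
N 6 row: [ 0.15 -0.53 -0.05] [ 0.45  0.12 -0.03] | tot cm [ 0.89 -3.12 -0.72] deg [16.2  4.2 -0.9]
q [-0.295   0.727   2.155   3.5283  0.465  -0.7377] ->  [-0.2374  0.721   2.0748  3.8027  0.4586 -0.6778] 2e-29 t 11.6167 F [0.5558 3.2399 1.8366] M [0.2364 0.1785 0.8892] w 0.023507179769414327
rod now: a=-43.3 tilt(n)=-0.0 s along d 0.1072 miss at loop n -0.0010 lat 0.0022
```

Emit:
{"method": "send_rows", "body": {"steps": [[[0.14,-0.53,-0.06,0.45,0.12,0],[0.14,-0.53,-0.06,0.45,0.12,0],[0.14,-0.53,-0.06,0.45,0.12,0],[0.14,-0.53,-0.06,0.45,0.12,0],[0.14,-0.53,-0.06,0.45,0.12,0]]]}}

```text
time: 12.03
position: [0.5878, -0.1115, 0.0828]
tool_rot: [0.664, -0.448, -0.173, -0.573]
ft_force: [1.5, 2.4, 1.2]
grip_width: 0.0241
```

```bash
python3 go.py -70 .105 -15 0 -.002 0 5;  python3 - <<'E'
from h import *
p,r,im,d=wcap("w10")
E
```

```text
N 5 row: [ 0.15 -0.55 -0.06] [ 0.46  0.11 -0.04] | tot cm [ 0.73 -2.72 -0.58] deg [13.9  3.4 -1.3]
q [-0.2424  0.7172  2.0866  3.7911  0.4364 -0.7418] ->  [-0.2116  0.7131  2.0199  4.0098  0.4484 -0.6959] 1e-21 t 12.0333 F [1.4789 2.4053 1.232 ] M [0.2323 0.1776 0.9184] w 0.024083241605279398
rod now: a=-55.7 tilt(n)=0.2 s along d 0.1071 miss at loop n -0.0011 lat 0.0021
[ 0.5878 -0.1115  0.0828] [ 0.5385 -0.3965 -0.7435] [ 0.2835  0.9162 -0.2833] [-0.2424  0.7172  2.0866  3.7911  0.4364 -0.7418] 12.0333
```

View pics/w10.png

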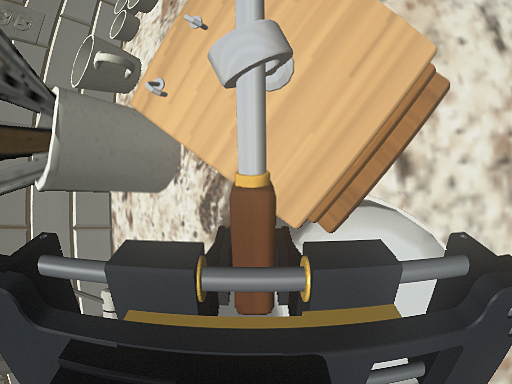

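```bash
cat > clr.py <<'E'
from plan import *
A=[]
for n in("side","scene"):
    d=np.load(f"pics/a_{n}_d.npy");P=pts(n,d);A.append(P[(d>0)&(P[...,0]>.6)])
for t in("w1","w9","w10"):
    p,r,im,d=wload(t);P=wpts(p,r,d);m=d>0;m[215:]=False;A.append(P[m])
A=np.concatenate(A);A=A[(A[:,2]>.16)&(A[:,0]>.62)]
for beta in(-15,-30,0):
  for a in(-56,-70,-80,-90):
    p,r=tgt(a,.105,beta);q=r.inv().apply(A-p)
    ex=np.maximum(np.abs(q[:,1])-.095,np.abs(q[:,2])-.0375);ex=np.where((q[:,0]<-.07)&(q[:,0]>-.3),ex,1)
    i=ex.argmin();print(beta,a,"clearance",ex[i],A[i],q[i])
E
python3 clr.py
```

```text
-15 -56 clearance 0.057300117473191865 [0.6595 0.0191 0.253 ] [-0.1354 -0.1519  0.0948]
-15 -70 clearance 0.07217232225132775 [0.6659 0.0157 0.294 ] [-0.1732 -0.1351  0.1097]
-15 -80 clearance 0.08334353397781341 [0.6624 0.0165 0.2844] [-0.1786 -0.0887  0.1208]
-15 -90 clearance 0.08465128109667053 [0.6556 0.0203 0.2434] [-0.1651 -0.016   0.1222]
-30 -56 clearance 0.06558619156587053 [0.6581 0.0185 0.2299] [-0.08   -0.1606  0.1003]
-30 -70 clearance 0.07269964031109352 [0.6624 0.0165 0.2844] [-0.1305 -0.1633  0.1102]
-30 -80 clearance 0.08334353397781336 [0.6624 0.0165 0.2844] [-0.1498 -0.1298  0.1208]
-30 -90 clearance 0.08465128109667056 [0.6556 0.0203 0.2434] [-0.1556 -0.0561  0.1222]
0 -56 clearance 0.044577221348531364 [0.6659 0.0157 0.294 ] [-0.2025 -0.137   0.0821]
0 -70 clearance 0.0721723222513278 [0.6659 0.0157 0.294 ] [-0.2025 -0.0877  0.1097]
0 -80 clearance 0.06968146625421967 [ 0.7237 -0.0427  0.3854] [-0.2408 -0.1647  0.1047]
0 -90 clearance 0.06037344728640445 [ 0.7219 -0.0886  0.3879] [-0.2267 -0.1554  0.0979]
```

Emit:
{"method": "send_rows", "body": {"steps": [[[0.14,-0.53,-0.08,0.45,0.12,-0.03],[0.14,-0.53,-0.08,0.45,0.12,-0.03],[0.14,-0.53,-0.08,0.45,0.12,-0.03]]]}}

```text
time: 12.33
position: [0.6, -0.1152, 0.0884]
tool_rot: [0.63, -0.466, -0.132, -0.607]
ft_force: [1.3, 4.5, 1.7]
grip_width: 0.0236
```

```bash
python3 go.py -70 .105 -15 0 -.0025 0 3
```

```text
N 3 row: [ 0.14 -0.48 -0.06] [ 0.36  0.08 -0.06] | tot cm [ 0.4  -1.42 -0.23] deg [ 6.5  1.5 -1. ]
q [-0.222   0.7146  2.0488  3.9293  0.4355 -0.735 ] ->  [-0.2119  0.7141  2.0196  4.0082  0.4488 -0.6945] 1e-27 t 12.3333 F [1.2594 4.4718 1.6515] M [0.481  0.1509 1.131 ] w 0.02363257997056088
rod now: a=-63.3 tilt(n)=0.2 s along d 0.1064 miss at loop n -0.0017 lat 0.0024
```

Emit:
{"method": "send_rows", "body": {"steps": [[[0.14,-0.5,-0.08,0.42,0.1,-0.05],[0.14,-0.5,-0.08,0.42,0.1,-0.05],[0.14,-0.5,-0.08,0.42,0.1,-0.05]]]}}

```text
time: 12.58
position: [0.6108, -0.1197, 0.094]
tool_rot: [-0.598, 0.477, 0.094, 0.638]
ft_force: [0.5, 7.1, 2.8]
grip_width: 0.0236
```

```bash
python3 go.py -78 .105 -15 0 -.0025 0 3;  python3 - <<'E'
from h import *
p,r,im,d=wcap("w11")
a=wload("w10")[2]
cv2.imwrite("pics/cmp.png",cv2.resize(np.hstack([a[:130,180:330],im[:130,180:330]])[:,:,::-1],None,fx=2.6,fy=2.6))
E
```

```text
N 3 row: [ 0.14 -0.54 -0.06] [ 0.43  0.12 -0.02] | tot cm [ 0.42 -1.6  -0.24] deg [ 7.7  2.1 -0.4]
q [-0.2096  0.7133  2.0186  4.0237  0.4425 -0.706 ] ->  [-0.1985  0.7078  1.975   4.1772  0.4472 -0.7203] 5e-31 t 12.5833 F [0.5428 7.0822 2.8064] M [0.3708 0.2678 0.9202] w 0.023605341500647282
rod now: a=-70.1 tilt(n)=-0.1 s along d 0.1061 miss at loop n -0.0026 lat 0.0020
[ 0.6108 -0.1197  0.094 ] [ 0.5274 -0.4502 -0.7205] [ 0.4958  0.8518 -0.1693] [-0.2096  0.7133  2.0186  4.0237  0.4425 -0.706 ] 12.5833
```

View pics/cmp.png

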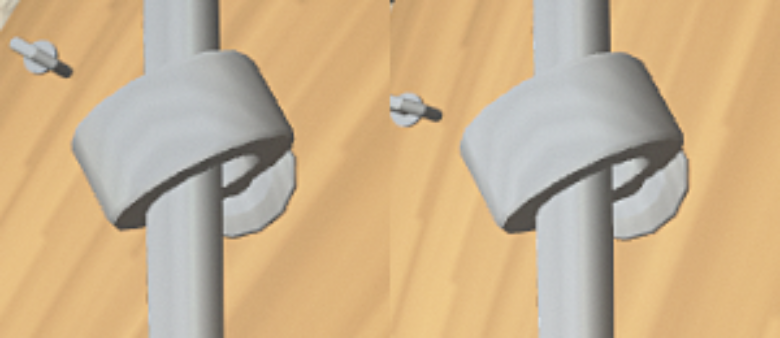

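Emit:
{"method": "send_rows", "body": {"steps": [[[0.14,-0.52,-0.08,0.43,0.12,-0.02],[0.14,-0.52,-0.08,0.43,0.12,-0.02]]]}}

```text
time: 12.8
position: [0.6174, -0.1235, 0.0982]
tool_rot: [-0.573, 0.487, 0.069, 0.656]
ft_force: [2.5, 5.8, 2.5]
grip_width: 0.0237
```

```bash
python3 go.py -82 .105 -15 0 -.0025 0 3
```

```text
N 3 row: [ 0.13 -0.49 -0.04] [ 0.39  0.11 -0.02] | tot cm [ 0.39 -1.48 -0.2 ] deg [ 7.   1.9 -0.4]
q [-0.2015  0.7096  1.9926  4.1221  0.4412 -0.7195] ->  [-0.194   0.7046  1.9528  4.2609  0.449  -0.7348] 3e-30 t 12.8 F [2.5277 5.8459 2.4598] M [0.4127 0.1614 1.0206] w 0.023667459466142828
rod now: a=-74.8 tilt(n)=-0.1 s along d 0.1059 miss at loop n -0.0026 lat 0.0021
```

Emit:
{"method": "send_rows", "body": {"steps": [[[0.13,-0.52,-0.08,0.43,0.12,-0.02],[0.13,-0.52,-0.08,0.43,0.12,-0.02]]]}}

```text
time: 12.97
position: [0.6237, -0.1275, 0.1023]
tool_rot: [-0.547, 0.496, 0.044, 0.673]
ft_force: [0.6, 6.1, 1.5]
grip_width: 0.0236
```

```bash
python3 go.py -84 .105 -15 0 -.0025 0 2
```

```text
N 2 row: [ 0.13 -0.51 -0.06] [ 0.37  0.1  -0.04] | tot cm [ 0.26 -1.03 -0.14] deg [ 4.4  1.2 -0.4]
q [-0.1955  0.7057  1.9667  4.2205  0.441  -0.7365] ->  [-0.1923  0.7031  1.9417  4.3022  0.4505 -0.7421] 7e-28 t 12.9667 F [0.5976 6.0597 1.4508] M [0.5391 0.5518 1.0822] w 0.02356748822332943
rod now: a=-79.4 tilt(n)=-0.1 s along d 0.1059 miss at loop n -0.0027 lat 0.0022
```

```bash
cat > lag.py <<'E'
from plan import *
import sys
from scipy.optimize import least_squares
wcap(sys.argv[1]);p,r,im,d=wload(sys.argv[1]);P=wpts(p,r,d)
seat=np.array([.5741,-.2278,.075])
E=np.stack([(P-seat)@X,(P-seat)@Yb,(P-seat)@Nn],-1)
hsv=cv2.cvtColor(im,cv2.COLOR_RGB2HSV).astype(int)
Q=r.inv().apply((P-p).reshape(-1,3)).reshape(P.shape)
rodm=np.hypot(Q[...,1],Q[...,0]+.008)<.0095
m=(d>0)&(hsv[...,1]<60)&(np.hypot(E[...,0],E[...,1])<.035)&(E[...,2]>.028)&(E[...,2]<.085)&~rodm
m[215:]=False
lp=E[m]
a_rod=np.arctan2(-(r.as_matrix()[:,2]@Yb),-(r.as_matrix()[:,2]@X))
def res(v,Q):
    c,h,th=v[0],v[1],v[2];s=-Q[:,0]*np.sin(th)+Q[:,1]*np.cos(th)-c;return np.hypot(s,Q[:,2]-h)-.020
best=min((least_squares(res,[0,.053,a_rod+np.radians(k)],args=(lp,),loss="soft_l1",f_scale=.001) for k in(0,10,20,30)),key=lambda f:f.cost)
L=lp[abs(res(best.x,lp))<.003];f=least_squares(res,best.x,args=(L,),loss="soft_l1",f_scale=.001)
print("loop pts",len(lp),len(L),"c,h",f.x[:2]*1e3,"eye a",np.degrees(f.x[2]),"rod a",np.degrees(a_rod))
k=(d>0)&(hsv[...,1]<60)&(np.hypot(E[...,0],E[...,1])<.0165)&(E[...,2]>.003)&(E[...,2]<.014);print("collar top",np.median(E[k][:,2])*1e3,k.sum())
b=(d>0)&(abs(hsv[...,0]-16)<7)&(hsv[...,1]>70)&(np.hypot(E[...,0],E[...,1])<.04)&(abs(E[...,2])<.01);print("board near",np.median(E[b][:,2])*1e3,b.sum())
E
python3 lag.py w12
```

```text
[ 0.6237 -0.1275  0.1023] [ 0.5044 -0.4834 -0.7155] [ 0.6195  0.7798 -0.0901] [-0.1955  0.7057  1.9667  4.2205  0.441  -0.7365] 12.9667
loop pts 3629 3272 c,h [-2.5688 51.6035] eye a -52.10037226339859 rod a -79.43948293852306
collar top 5.481074940315094 387
board near -0.006879814172362078 4402
```

View pics/w12.png

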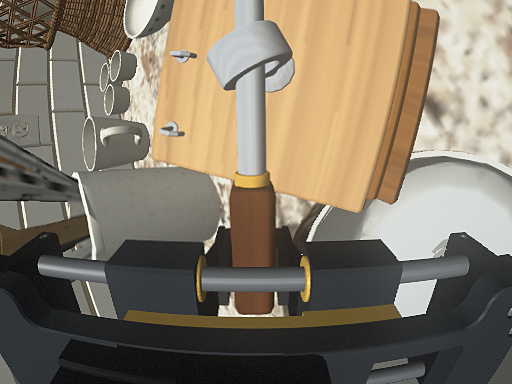

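```bash
sed -i 's/^wcap(sys.argv\[1\]);/if len(sys.argv)<3: wcap(sys.argv[1])\n/' lag.py; for t in w8 w9 w10 w11 w12; do echo $t; python3 lag.py $t x; done
```

```text
w8
loop pts 3695 3202 c,h [ 0.8568 54.1552] eye a 24.782287536716144 rod a -0.16118662596709502
collar top 7.882042400146215 663
board near 0.0036986294828391104 4993
w9
loop pts 3585 3225 c,h [-0.6746 53.2024] eye a -2.8194451815318464 rod a -28.783051114588453
collar top 7.240476585281611 362
board near 0.04492515891438768 4321
w10
loop pts 3575 3231 c,h [-1.8414 52.2974] eye a -29.727797804686364 rod a -55.73382186543881
collar top 6.3791140467137595 338
board near -0.003256886206022932 4298
w11
loop pts 3625 3279 c,h [-2.3568 51.8125] eye a -44.2898445471748 rod a -70.05979698669645
collar top 5.676335444691426 373
board near 0.00422523249236525 4396
w12
loop pts 3629 3272 c,h [-2.5688 51.6035] eye a -52.10037226339859 rod a -79.43948293852306
collar top 5.481074940315094 387
board near -0.006879814172362078 4402
```

```bash
python3 go.py -86 .105 -20 0 -.0015 0 3
```

```text
N 3 row: [ 0.09 -0.47 -0.05] [ 0.34  0.11 -0.3 ] | tot cm [ 0.24 -1.4  -0.19] deg [ 6.1  2.  -5.4]
q [-0.1955  0.7056  1.9654  4.2228  0.4412 -0.7367] ->  [-0.1704  0.7347  1.9668  4.1495  0.5625 -0.5359] 2e-21 t 13.0167 F [0.8218 6.711  1.4994] M [0.5428 0.5837 0.7808] w 0.023371291465260537
rod now: a=-79.6 tilt(n)=-0.1 s along d 0.1059 miss at loop n -0.0027 lat 0.0017
```

Emit:
{"method": "send_rows", "body": {"steps": [[[0.1,-0.5,-0.06,0.38,0.12,-0.3],[0.1,-0.5,-0.06,0.38,0.12,-0.3],[0.1,-0.5,-0.06,0.38,0.12,-0.3]]]}}

```text
time: 13.27
position: [0.629, -0.1326, 0.1065]
tool_rot: [-0.534, 0.485, -0.016, 0.693]
ft_force: [0.9, 3.4, -1.4]
grip_width: 0.0238
```

```bash
python3 lag.py w13; python3 go.py -90 .105 -24 0 -.0015 0 3
```

```text
[ 0.629  -0.1326  0.1065] [ 0.5298 -0.5392 -0.6546] [ 0.6879  0.7247 -0.0403] [-0.1707  0.736   1.9741  4.1411  0.5524 -0.5373] 13.2667
loop pts 3905 3244 c,h [-2.4471 51.534 ] eye a -50.14140282364335 rod a -85.22704834770937
collar top 5.454515773263044 570
board near -0.03207793151672409 4562
N 3 row: [ 0.12 -0.47 -0.02] [ 0.25  0.1  -0.26] | tot cm [ 0.32 -1.42 -0.1 ] deg [ 4.4  1.8 -4.7]
q [-0.1698  0.7372  1.9741  4.1401  0.5545 -0.5358] ->  [-0.1488  0.763   1.9643  4.1291  0.658  -0.4287] 4e-21 t 13.3167 F [ 2.6422  3.4523 -0.7266] M [0.0848 0.9805 1.7126] w 0.023952056112464842
rod now: a=-85.2 tilt(n)=-0.1 s along d 0.1053 miss at loop n -0.0030 lat 0.0051
```

Emit:
{"method": "send_rows", "body": {"steps": [[[0,-0.3,0,0,0,0],[0,-0.3,0,0,0,0],[0,-0.1,0,0,0,0]]]}}

```text
time: 13.57
position: [0.6289, -0.1322, 0.1063]
tool_rot: [-0.538, 0.487, -0.004, 0.688]
ft_force: [0.4, 5.7, -1.2]
grip_width: 0.0235
```

```bash
python3 lag.py w14; python3 go.py -80 .105 -24 0 -.0015 0 3
```

```text
[ 0.6289 -0.1322  0.1063] [ 0.5257 -0.5298 -0.6656] [ 0.6748  0.7361 -0.0529] [-0.1755  0.7296  1.9709  4.1557  0.5309 -0.5781] 13.5667
loop pts 3703 3239 c,h [-2.5681 51.5635] eye a -53.62220910863828 rod a -84.00767793598447
collar top 5.454171678683578 529
board near -0.023002640346677882 4501
N 3 row: [-0.09  0.1  -0.01] [-0.21 -0.08 -0.31] | tot cm [-0.25  0.31 -0.04] deg [-3.7 -1.5 -5.6]
q [-0.1756  0.7293  1.9709  4.1557  0.5309 -0.578 ] ->  [-0.1686  0.7757  2.0323  3.9202  0.6753 -0.397 ] 7e-21 t 13.6167 F [ 0.2918  5.287  -2.2278] M [0.7731 1.1275 1.2991] w 0.023338852825398493
rod now: a=-84.0 tilt(n)=0.1 s along d 0.1054 miss at loop n -0.0025 lat 0.0029
```

View pics/w14.png

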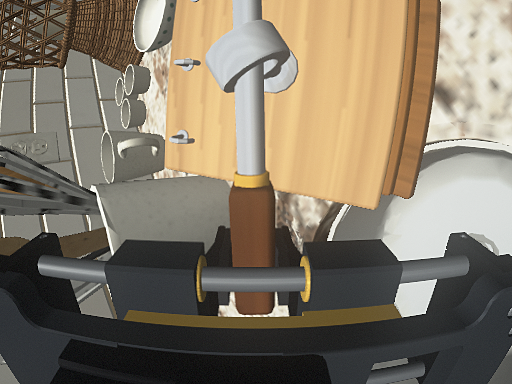

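Emit:
{"method": "send_rows", "body": {"steps": [[[0.1,-0.9,0,0.5,0.1,0],[0.1,-0.9,0,0.5,0.1,0],[0,-0.5,0,0.2,0,0]]]}}

```text
time: 13.87
position: [0.6337, -0.1372, 0.1128]
tool_rot: [-0.491, 0.499, -0.025, 0.714]
ft_force: [-2.7, 6.9, -5.4]
grip_width: 0.0236
```

```bash
python3 lag.py w15; python3 go.py -80 .105 -24 0 -.0015 0 3
```

```text
[ 0.6337 -0.1372  0.1128] [ 0.4999 -0.5257 -0.6883] [0.7374 0.6752 0.0199] [-0.184   0.7061  1.9371  4.298   0.4833 -0.6201] 13.8667
loop pts 4034 3297 c,h [-2.3379 51.5183] eye a -49.01229607611174 rod a -90.4248395956455
collar top 5.353214252494315 517
board near -0.0016448771162794588 4432
N 3 row: [-0.11  0.42 -0.01] [-0.57 -0.14 -0.41] | tot cm [-0.28  1.26 -0.1 ] deg [-10.2  -2.6  -7.3]
q [-0.1844  0.7055  1.9373  4.2976  0.4826 -0.6198] ->  [-0.1686  0.7757  2.0323  3.9202  0.6753 -0.397 ] 9e-29 t 13.9167 F [-2.9939  7.0121 -5.9715] M [1.3614 1.8758 1.7903] w 0.02379455901574429
rod now: a=-90.4 tilt(n)=-1.1 s along d 0.1047 miss at loop n -0.0022 lat 0.0052
```

```bash
cat > rodt.py <<'E'
from h import *
import sys
p,r,im,d=wload(sys.argv[1]);P=wpts(p,r,d);Q=r.inv().apply((P-p).reshape(-1,3)).reshape(P.shape)
hsv=cv2.cvtColor(im,cv2.COLOR_RGB2HSV).astype(int)
m=(Q[...,2]<-.03)&(Q[...,2]>-.19)&(abs(Q[...,1])<.022)&(Q[...,0]<.006)&(Q[...,0]>-.03)&(d>0)&(hsv[...,1]<60)
for v in(5,15,100,115,130,145,160):
    k=m[v]
    if k.any():
        q=Q[v][k];print(v,k.sum(),"ctr y %.4f z %.4f top x %.4f"%((q[:,1].min()+q[:,1].max())/2,np.median(q[:,2]),np.percentile(q[:,0],10)))
E
python3 rodt.py w15; python3 go.py -70 .105 -24 0 -.0025 0 5
```

```text
5 28 ctr y -0.0063 z -0.1333 top x -0.0135
15 28 ctr y -0.0062 z -0.1276 top x -0.0137
100 28 ctr y -0.0037 z -0.0837 top x -0.0137
115 28 ctr y -0.0032 z -0.0762 top x -0.0142
130 27 ctr y -0.0028 z -0.0687 top x -0.0137
145 28 ctr y -0.0023 z -0.0611 top x -0.0143
160 27 ctr y -0.0021 z -0.0535 top x -0.0141
N 5 row: [-0.17  0.6  -0.02] [-0.65 -0.2  -0.24] | tot cm [-0.7   3.   -0.54] deg [-19.6  -6.1  -7.2]
q [-0.1844  0.7055  1.9373  4.2976  0.4826 -0.6198] ->  [-0.2019  0.7917  2.0986  3.7137  0.7066 -0.3844] 2e-20 t 13.9167 F [-2.9939  7.0121 -5.9715] M [1.3614 1.8758 1.7903] w 0.02379455901574429
rod now: a=-90.4 tilt(n)=-1.1 s along d 0.1047 miss at loop n -0.0022 lat 0.0052
```

```bash
cat > plan2.py <<'E'
from plan import *
LOOP2=LOOP-.0026*Nn
RD=np.array([0,-.053,-1]);RD/=np.linalg.norm(RD);RP=np.array([-.0075,.0007,0])
def tgt2(a,s,beta,up=0):
    a=np.radians(a);d=np.cos(a)*X+np.sin(a)*Yb;l=np.cross(d,Nn)
    ap=-np.cos(np.radians(beta))*Nn+np.sin(np.radians(beta))*l
    r=Rrod(d,ap)*R.from_rotvec([np.arctan(.053),0,0])
    # rod dir in world must be d
    if np.linalg.norm(r.apply(RD)-d)>1e-3:
        r=Rrod(d,ap)*R.from_rotvec([-np.arctan(.053),0,0])
    assert np.linalg.norm(r.apply(RD)-d)<2e-3
    return LOOP2-s*d+up*Nn-r.apply(RP),r
def now():
    p0,r0,o=pose();d=r0.apply(RD);rel=p0+r0.apply(RP)-LOOP2;e=rel-(rel@d)*d
    print("rod a=%.1f tilt %.1f s %.4f miss n %.4f lat %.4f"%(np.degrees(np.arctan2(d@Yb,d@X)),np.degrees(np.arcsin(d@Nn)),-(rel@d),e@Nn,e@np.cross(d,Nn)),"t",o["time"],"F",o["ft_force"],"M",o["moment"],"q",o["q"])
E
cat > clr2.py <<'E'
from plan2 import *
A=[]
for n in("side","scene"):
    d=np.load(f"pics/a_{n}_d.npy");P=pts(n,d);A.append(P[(d>0)&(P[...,0]>.6)])
for t in("w1","w9","w10","w12"):
    p,r,im,d=wload(t);P=wpts(p,r,d);m=d>0;m[215:]=False;A.append(P[m])
A=np.concatenate(A);A=A[(A[:,2]>.16)&(A[:,0]>.62)]
for beta in(-30,-20,-10,0,10):
  for a in(-53,-44):
   q0=np.array([-0.2,.75,2.05,3.6,.6,-.4])
   for s in(.105,.15,.19,.24):
    p,r=tgt2(a,s,beta);q=r.inv().apply(A-p);f=ik(p,r,q0);q0=f.x if f.cost<1e-6 else q0
    ex=np.maximum(np.abs(q[:,1])-.095,np.abs(q[:,2])-.0375);ex=np.where((q[:,0]<-.07)&(q[:,0]>-.3),ex,1)
    i=ex.argmin();print(beta,a,s,p,"clr %.3f"%ex[i],A[i],"ik %.0e marg %.2f q4 %.2f"%(f.cost,np.minimum(f.x-LO,HI-f.x).min(),f.x[3]))
E
python3 clr2.py
```

```text
-30 -53 0.105 [ 0.5867 -0.1131  0.0835] clr 0.070 [0.6581 0.0185 0.2299] ik 1e-30 marg 0.18 q4 3.29
-30 -53 0.15 [ 0.5975 -0.0715  0.07  ] clr 0.072 [0.6569 0.0311 0.2299] ik 3e-27 marg 0.22 q4 3.42
-30 -53 0.19 [ 0.6071 -0.0346  0.058 ] clr 0.074 [0.6569 0.0311 0.2299] ik 8e-30 marg 0.26 q4 3.53
-30 -53 0.24 [0.6191 0.0116 0.043 ] clr 0.077 [0.6569 0.0311 0.2299] ik 7e-26 marg 0.33 q4 3.66
-30 -44 0.105 [ 0.5716 -0.1119  0.0772] clr 0.101 [0.655  0.0275 0.2362] ik 9e-30 marg 0.13 q4 3.13
-30 -44 0.15 [ 0.5758 -0.0701  0.061 ] clr 0.104 [0.655  0.0275 0.2362] ik 6e-31 marg 0.15 q4 3.25
-30 -44 0.19 [ 0.5796 -0.033   0.0466] clr 0.106 [0.655  0.0275 0.2362] ik 3e-30 marg 0.18 q4 3.35
-30 -44 0.24 [0.5843 0.0135 0.0287] clr 0.108 [0.655  0.0275 0.2362] ik 8e-25 marg 0.22 q4 3.48
-20 -53 0.105 [ 0.5859 -0.1132  0.0825] clr 0.062 [0.6585 0.0171 0.2367] ik 8e-26 marg 0.28 q4 3.49
-20 -53 0.15 [ 0.5967 -0.0717  0.069 ] clr 0.057 [0.6569 0.0311 0.2299] ik 1e-30 marg 0.31 q4 3.62
-20 -53 0.19 [ 0.6063 -0.0347  0.057 ] clr 0.059 [0.6569 0.0311 0.2299] ik 7e-31 marg 0.35 q4 3.75
-20 -53 0.24 [
[... 2117 characters left out ...]
marg 0.00 q4 4.57
10 -53 0.15 [ 0.5934 -0.0715  0.0669] clr 0.005 [0.6613 0.0183 0.2821] ik 3e-02 marg 0.00 q4 4.57
10 -53 0.19 [ 0.603  -0.0346  0.0548] clr -0.014 [0.6549 0.028  0.2327] ik 4e-02 marg 0.00 q4 4.57
10 -53 0.24 [0.615  0.0116 0.0398] clr -0.011 [0.6569 0.0311 0.2299] ik 4e-02 marg 0.00 q4 4.57
10 -44 0.105 [ 0.5674 -0.1126  0.0743] clr 0.028 [0.6592 0.0214 0.2807] ik 2e-02 marg 0.00 q4 4.57
10 -44 0.15 [ 0.5716 -0.0708  0.0581] clr 0.015 [0.6549 0.028  0.2327] ik 2e-02 marg 0.00 q4 4.57
10 -44 0.19 [ 0.5754 -0.0337  0.0437] clr 0.018 [0.6549 0.028  0.2327] ik 3e-02 marg 0.00 q4 4.57
10 -44 0.24 [0.5801 0.0128 0.0258] clr 0.020 [0.6549 0.028  0.2327] ik 3e-02 marg 0.00 q4 4.57
```

```bash
python3 -c "
from plan2 import *
now();p,r=tgt2(-72,.105,-18);step(p,r,4);p,r=tgt2(-50,.105,-20);step(p,r,9)"
```

```text
rod a=-87.5 tilt -0.2 s 0.1049 miss n 0.0013 lat 0.0004 t 13.9167 F [-2.9939  7.0121 -5.9715] M [1.3614 1.8758 1.7903] q [-0.1844  0.7055  1.9373  4.2976  0.4826 -0.6198]
N 4 row: [-0.17  0.68 -0.04] [-0.62 -0.19 -0.05] | tot cm [-0.63  2.68 -0.44] deg [-14.9  -4.5  -1.1]
N 9 row: [-0.22  0.72 -0.04] [-0.66 -0.22 -0.05] | tot cm [-1.68  6.04 -2.29] deg [-35.7 -11.7  -2.6]
```

Emit:
{"method": "send_rows", "body": {"steps": [[[-0.15,0.55,-0.02,-0.5,-0.16,-0.04],[-0.15,0.55,-0.02,-0.5,-0.16,-0.04],[-0.15,0.55,-0.02,-0.5,-0.16,-0.04],[-0.15,0.55,-0.02,-0.5,-0.16,-0.04],[-0.15,0.55,-0.02,-0.5,-0.16,-0.04],[-0.15,0.55,-0.02,-0.5,-0.16,-0.04]]]}}

```text
time: 14.42
position: [0.6113, -0.1224, 0.0985]
tool_rot: [-0.604, 0.452, 0.068, 0.653]
ft_force: [0.1, -0.3, -1.7]
grip_width: 0.0237
```

```bash
python3 -c "
from plan2 import *
now();p,r=tgt2(-50,.105,-20);step(p,r,6)"
```

```text
rod a=-68.6 tilt -0.4 s 0.1032 miss n 0.0014 lat -0.0030 t 14.4167 F [ 0.1229 -0.2969 -1.6903] M [ 0.5428  0.4493 -0.0187] q [-0.2193  0.7328  2.0613  3.8173  0.5356 -0.4794]
N 6 row: [-0.17  0.59  0.01] [-0.49 -0.16 -0.03] | tot cm [-0.99  3.51 -0.46] deg [-17.7  -5.9  -0.9]
```

Emit:
{"method": "send_rows", "body": {"steps": [[[-0.17,0.59,0,-0.49,-0.16,-0.03],[-0.17,0.59,0,-0.49,-0.16,-0.03],[-0.17,0.59,0,-0.49,-0.16,-0.03],[-0.17,0.59,0,-0.49,-0.16,-0.03],[-0.17,0.59,0,-0.49,-0.16,-0.03]]]}}

```text
time: 14.83
position: [0.5852, -0.1232, 0.0866]
tool_rot: [0.678, -0.412, -0.134, -0.594]
ft_force: [0.1, -0.3, -0.9]
grip_width: 0.0237
```

```bash
python3 -c "
from plan2 import *
now();p,r=tgt2(-51,.19,-20);step(p,r,6)"; python3 lag.py w16; python3 rodt.py w16
```

```text
rod a=-54.7 tilt 0.4 s 0.0945 miss n 0.0008 lat 0.0007 t 14.8333 F [ 0.0773 -0.2564 -0.8506] M [0.4527 0.3805 0.1556] q [-0.289   0.7643  2.1639  3.4941  0.6319 -0.4549]
N 6 row: [-0.06  0.22  1.58] [-0.09 -0.05  0.01] | tot cm [-0.45  1.56  9.46] deg [-3.3 -1.6  0.2]
[ 0.5852 -0.1232  0.0866] [ 0.6249 -0.3986 -0.6713] [ 0.3067  0.9161 -0.2584] [-0.289   0.7643  2.1639  3.4941  0.6319 -0.4549] 14.8333
loop pts 3335 3256 c,h [-2.4827 51.7248] eye a -51.505785900918454 rod a -57.512625395548035
collar top 5.302241237463608 372
board near 0.06899467084525973 4899
5 29 ctr y -0.0013 z -0.1326 top x -0.0146
15 29 ctr y -0.0008 z -0.1273 top x -0.0141
100 55 ctr y -0.0073 z -0.0836 top x -0.0180
115 29 ctr y -0.0004 z -0.0761 top x -0.0145
130 29 ctr y -0.0004 z -0.0686 top x -0.0146
145 28 ctr y -0.0001 z -0.0610 top x -0.0145
160 28 ctr y -0.0002 z -0.0534 top x -0.0151
```

View pics/w16.png

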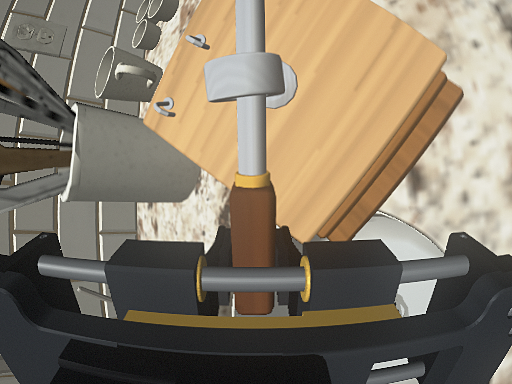

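```bash
sed -i 's/\.053/.009/g; s/RP=np.array(\[-.0075,.0007,0\])/RP=np.array([-.0075,.0003,0])/' plan2.py; python3 -c "
from plan2 import *
now();p,r=tgt2(-53,.19,-20);step(p,r,6);p,r=tgt2(-53,.1,-20);step(p,r,2)"
```

```text
rod a=-56.9 tilt -0.4 s 0.0939 miss n -0.0007 lat 0.0054 t 14.8833 F [ 1.1653 -1.8703  0.7079] M [0.1971 0.1765 0.4061] q [-0.2905  0.7651  2.1661  3.492   0.6329 -0.456 ]
N 6 row: [-0.02  0.09  1.6 ] [-0.11 -0.03  0.  ] | tot cm [-0.19  0.82  9.57] deg [-3.8 -0.9  0.1]
N 2 row: [-0.02  0.07  0.3 ] [-0.32 -0.08  0.01] | tot cm [-0.04  0.15  0.6 ] deg [-3.8 -0.9  0.1]
```

Emit:
{"method": "send_rows", "body": {"steps": [[[0,0.1,0.3,-0.33,-0.08,0],[0,0.08,0.5,-0.3,-0.08,0],[0,0,1.2,0,0,0]]]}}

```text
time: 15.13
position: [0.5881, -0.1111, 0.0806]
tool_rot: [0.694, -0.406, -0.149, -0.575]
ft_force: [0.1, 0.4, -1.4]
grip_width: 0.0237
```

```bash
python3 -c "
from plan2 import *
now();p,r=tgt2(-53,.19,-20);step(p,r,5)"
```

```text
rod a=-53.8 tilt 0.3 s 0.1081 miss n -0.0008 lat 0.0002 t 15.1333 F [ 0.1167  0.4147 -1.3971] M [ 0.515   0.5127 -0.0228] q [-0.261   0.7772  2.1572  3.5176  0.6353 -0.5113]
N 5 row: [-0.05  0.04  1.64] [-0.02 -0.02  0.  ] | tot cm [-0.26  0.25  8.19] deg [-0.6 -0.6  0.1]
```

Centred and force-free; draw it out.

Emit:
{"method": "send_rows", "body": {"steps": [[[-0.03,0.05,1.5,0,0,0],[-0.03,0.05,1.7,0,0,0],[-0.03,0.05,1.7,0,0,0],[-0.03,0.05,1.7,0,0,0],[-0.03,0.05,1.7,0,0,0]]]}}

```text
time: 15.55
position: [0.6099, -0.036, 0.0564]
tool_rot: [0.69, -0.41, -0.142, -0.579]
ft_force: [1.2, 1.0, -0.1]
grip_width: 0.0238
```

```bash
python3 -c "
from plan2 import *
now();p,r=tgt2(-53,.21,-20);step(p,r,2)"
python3 - <<'E'
from h import *
p,d=camera("side");zoom("side",p,200,130,110,100,6,"pics/s17.png")
E
```

```text
rod a=-54.8 tilt 0.6 s 0.1900 miss n -0.0001 lat 0.0025 t 15.55 F [ 1.2178  1.0295 -0.1219] M [0.5103 0.4835 0.0621] q [-0.058   0.835   2.0769  3.7969  0.6427 -0.5903]
N 2 row: [-0.17  0.16  1.  ] [-0.13 -0.1   0.01] | tot cm [-0.35  0.34  2.  ] deg [-1.5 -1.2  0.1]
```

View pics/s17.png

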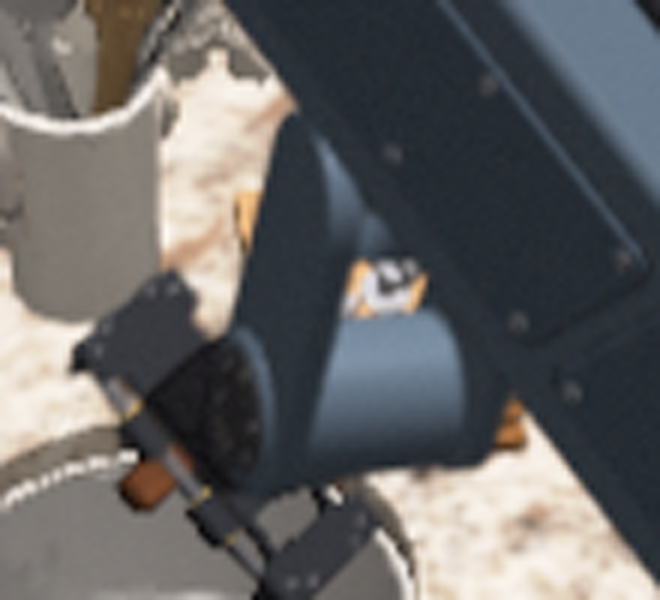

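```bash
cat > jp.py <<'E'
from plan2 import *
A=[]
for n in("side","scene"):
    d=np.load(f"pics/a_{n}_d.npy");P=pts(n,d);A.append(P[(d>0)&(P[...,0]>.62)])
for t in("w1","w9","w10","w12"):
    p,r,im,d=wload(t);P=wpts(p,r,d);m=d>0;m[215:]=False;A.append(P[m])
A=np.concatenate(A);A=A[(A[:,2]>.1)&(A[:,0]>.62)]
G=(np.array([.434,.195,.12]),Rrod([.995,-.0999,0],[0,0,-1]))
def goalq():
    return ik(G[0],G[1],np.array([.2,.5,1.9,0,.7,1.9])).x
def chk(q):
    p,r=fk(q,V);c=r.inv().apply(A-p)
    ex=np.maximum(np.abs(c[:,1])-.095,np.abs(c[:,2])-.0375);ex=np.where((c[:,0]<-.06)&(c[:,0]>-.3),ex,1)
    cor=min((p+r.apply([-.07,y,z]))[2] for y in(-.095,.095) for z in(-.0375,.0375))
    tip=p+r.apply([-.008,0,-.15]);tail=p+r.apply([-.008,0,.04]);w=p+r.apply([-.304,0,0])
    dt=np.linalg.norm(tip-LOOP2)
    return p,r,"p %s clr %.3f corner z %.3f tip %s tail z %.3f wristz %.3f d(tip,loop) %.3f lowfinger %.3f"%(p.round(3),ex.min(),cor,tip.round(3),tail[2],w[2],dt,min((p+r.apply([0,y,z]))[2] for y in(-.03,.03) for z in(-.01,.01)))
if __name__=="__main__":
    q0=get_obs()["q"];q1=goalq();print(q0,q1)
    for t in np.linspace(0,1,11):
        print("%.1f"%t,chk(q0+(q1-q0)*t)[2])
E
python3 jp.py
```

```text
[-0.0532  0.8363  2.0747  3.7968  0.6404 -0.5909] [ 0.1868  0.4982  1.8984 -0.      0.7451  1.8577]
0.0 p [ 0.611 -0.033  0.055] clr 0.057 corner z 0.027 tip [ 0.565 -0.167  0.104] tail z 0.049 wristz 0.260 d(tip,loop) 0.044 lowfinger 0.032
0.1 p [0.662 0.041 0.091] clr 0.008 corner z 0.052 tip [ 0.644 -0.104  0.126] tail z 0.088 wristz 0.274 d(tip,loop) 0.136 lowfinger 0.066
0.2 p [0.685 0.127 0.123] clr 0.058 corner z 0.078 tip [ 0.7   -0.021  0.145] tail z 0.122 wristz 0.289 d(tip,loop) 0.238 lowfinger 0.097
0.3 p [0.677 0.212 0.146] clr 0.120 corner z 0.099 tip [0.729 0.072 0.158] tail z 0.148 wristz 0.304 d(tip,loop) 0.331 lowfinger 0.120
0.4 p [0.643 0.285 0.158] clr 0.169 corner z 0.115 tip [0.728 0.161 0.163] tail z 0.163 wristz 0.320 d(tip,loop) 0.409 lowfinger 0.133
0.5 p [0.591 0.336 0.158] clr 0.164 corner z 0.121 tip [0.702 0.235 0.156] tail z 0.165 wristz 0.336 d(tip,loop) 0.467 lowfinger 0.134
0.6 p [0.532 0.358 0.148] clr 0.160 corner z 0.122 tip [0.661 0.281 0.141] tail z 0.157 wristz 0.352 d(tip,loop) 0.500 lowfinger 0.125
0.7 p [0.477 0.35  0.132] clr 0.217 corner z 0.124 tip [0.617 0.295 0.122] tail z 0.143 wristz 0.370 d(tip,loop) 0.506 lowfinger 0.113
0.8 p [0.439 0.314 0.117] clr 0.216 corner z 0.133 tip [0.584 0.276 0.107] tail z 0.129 wristz 0.387 d(tip,loop) 0.484 lowfinger 0.103
0.9 p [0.423 0.259 0.111] clr 0.211 corner z 0.153 tip [0.571 0.234 0.106] tail z 0.122 wristz 0.405 d(tip,loop) 0.441 lowfinger 0.103
1.0 p [0.434 0.195 0.12 ] clr 0.199 corner z 0.190 tip [0.583 0.18  0.128] tail z 0.128 wristz 0.424 d(tip,loop) 0.388 lowfinger 0.120
```

```bash
cat > cp.py <<'E'
from jp import *
from scipy.spatial.transform import Slerp
o=get_obs();p0=np.array(o["position"]);r0=R.from_quat(o["tool_rot"])
rm1=tgt2(-25,.2,-22)[1];rm=tgt2(5,.2,-28)[1]
W=[(p0,r0),(np.array([.57,-.03,.11]),tgt2(-38,.2,-20)[1]),(np.array([.53,-.02,.15]),rm1),(np.array([.48,0.02,.17]),rm),(np.array([.44,.10,.16]),R.concatenate([rm,G[1]])),(np.array([.434,.195,.14]),G[1])]
W[4]=(W[4][0],Slerp([0,1],W[4][1])(.5))
q=o["q"]
for i in range(len(W)-1):
    S=Slerp([0,1],R.concatenate([W[i][1],W[i+1][1]]))
    for t in (.25,.5,.75,1):
        p=W[i][0]*(1-t)+W[i+1][0]*t;r=S(t);f=ik(p,r,q);dq=np.abs(f.x-q).max();q=f.x
        print(i,t,"%.0e"%f.cost,q,"dq %.2f marg %.2f"%(dq,np.minimum(q-LO,HI-q).min()),chk(q)[2][:])
E
python3 cp.py
```

```text
0 0.25 1e-22 [-0.0716  0.7985  2.1087  3.7409  0.6194 -0.6267] dq 0.06 marg 0.33 p [ 0.601 -0.032  0.069] clr 0.057 corner z 0.042 tip [ 0.565 -0.168  0.122] tail z 0.062 wristz 0.276 d(tip,loop) 0.040 lowfinger 0.046
0 0.5 2e-23 [-0.0911  0.7585  2.1398  3.6867  0.5933 -0.6656] dq 0.05 marg 0.30 p [ 0.59  -0.031  0.083] clr 0.056 corner z 0.058 tip [ 0.564 -0.168  0.14 ] tail z 0.075 wristz 0.292 d(tip,loop) 0.045 lowfinger 0.060
0 0.75 1e-24 [-0.1117  0.7161  2.1676  3.6339  0.5611 -0.7068] dq 0.05 marg 0.27 p [ 0.58  -0.031  0.096] clr 0.057 corner z 0.073 tip [ 0.564 -0.167  0.157] tail z 0.087 wristz 0.309 d(tip,loop) 0.056 lowfinger 0.074
0 1 3e-27 [-0.1333  0.6713  2.192   3.5821  0.5225 -0.7497] dq 0.05 marg 0.25 p [ 0.57 -0.03  0.11] clr 0.068 corner z 0.089 tip [ 0.565 -0.166  0.174] tail z 0.100 wristz 0.326 d(tip,loop) 0.070 lowfinger 0.088
1 0.25 8e-31 [-0.1488  0.6407  2.2193  3.5206  0.5099 -0.7609] dq 0.06 marg 0.22 p [ 0.56  -0.028  0.12 ] clr 0.084 corner z 0.100 tip [ 0.563 -0.162  0.186] tail z 0.110 wristz 0.337 d(tip,loop) 0.082 lowfinger 0.099
1 0.5 4e-30 [-0.1
[... 2464 characters left out ...]
 [0.576 0.08  0.196] tail z 0.154 wristz 0.449 d(tip,loop) 0.298 lowfinger 0.149
4 0.5 5e-30 [0.0644 0.3831 2.0312 0.0497 0.5614 1.8212] dq 0.12 marg 0.41 p [0.437 0.148 0.15 ] clr 0.215 corner z 0.206 tip [0.58  0.113 0.181] tail z 0.152 wristz 0.450 d(tip,loop) 0.327 lowfinger 0.146
4 0.75 1e-30 [0.128  0.4198 1.9577 0.0169 0.6805 1.8491] dq 0.12 marg 0.48 p [0.436 0.171 0.145] clr 0.208 corner z 0.209 tip [0.582 0.147 0.165] tail z 0.150 wristz 0.448 d(tip,loop) 0.358 lowfinger 0.143
4 1 4e-21 [ 0.1868  0.4617  1.882  -0.      0.7979  1.8577] dq 0.12 marg 0.56 p [0.434 0.195 0.14 ] clr 0.199 corner z 0.210 tip [0.583 0.18  0.148] tail z 0.148 wristz 0.444 d(tip,loop) 0.389 lowfinger 0.140
```

```bash
cat > wp.py <<'E'
from jp import *
from scipy.spatial.transform import Slerp
rm1=tgt2(-25,.2,-22)[1];rm=tgt2(5,.2,-28)[1]
W=[(np.array([.57,-.03,.11]),tgt2(-38,.2,-20)[1]),(np.array([.53,-.02,.15]),rm1),(np.array([.48,0.02,.17]),rm),(np.array([.44,.10,.16]),Slerp([0,1],R.concatenate([rm,G[1]]))(.5)),(np.array([.434,.195,.14]),G[1]),(np.array([.434,.195,.0]),G[1])]
if __name__=="__main__":
    import sys
    i=int(sys.argv[1]);step(*W[i],int(sys.argv[2]) if len(sys.argv)>2 else None);o=get_obs();print(o["q"],o["time"],o["position"],chk(o["q"])[2][20:])
E
python3 wp.py 0 5
```

```text
N 5 row: [-1.28 -0.09 -0.45] [-0.51 -0.2   0.  ] | tot cm [-6.32 -0.73 -2.44] deg [-15.4  -6.    0.1]
[-0.0532  0.8363  2.0747  3.7968  0.6404 -0.5909] 15.6 [ 0.6108 -0.0327  0.0555] 055] clr 0.057 corner z 0.027 tip [ 0.565 -0.167  0.104] tail z 0.049 wristz 0.260 d(tip,loop) 0.044 lowfinger 0.032
```

Emit:
{"method": "send_rows", "body": {"steps": [[[-1.3,0,0.3,-0.2,-0.1,0],[-1.3,-0.1,-0.3,-0.5,-0.2,0],[-1.3,-0.1,-0.5,-0.5,-0.2,0],[-1.3,-0.1,-0.5,-0.5,-0.2,0],[-1.3,-0.1,-0.5,-0.5,-0.2,0]]]}}

```text
time: 16.02
position: [0.5691, -0.0187, 0.1085]
tool_rot: [0.748, -0.359, -0.228, -0.51]
ft_force: [-0.3, 0.4, -1.1]
grip_width: 0.0237
```

```bash
python3 wp.py 1 5
```

```text
N 5 row: [-1.09  0.13 -0.31] [-0.45 -0.17 -0.06] | tot cm [-5.39  0.55 -1.78] deg [-13.6  -5.   -1.8]
[-0.0996  0.6776  2.1904  3.6291  0.5352 -0.7393] 16.0167 [ 0.5691 -0.0187  0.1085] 109] clr 0.069 corner z 0.087 tip [ 0.56  -0.155  0.171] tail z 0.099 wristz 0.323 d(tip,loop) 0.074 lowfinger 0.087
```

Emit:
{"method": "send_rows", "body": {"steps": [[[-1.2,0.1,-0.3,-0.45,-0.17,-0.06],[-1.2,0.1,-0.3,-0.45,-0.17,-0.06],[-1.2,0.1,-0.3,-0.45,-0.17,-0.06],[-1.2,0.1,-0.3,-0.45,-0.17,-0.06],[-1.2,0.1,-0.3,-0.45,-0.17,-0.06]]]}}

```text
time: 16.43
position: [0.5208, -0.0188, 0.1612]
tool_rot: [0.799, -0.293, -0.295, -0.434]
ft_force: [0.3, -0.9, -1.7]
grip_width: 0.0237
```

```bash
python3 wp.py 2 8
```

```text
N 8 row: [-0.47 -0.03  0.54] [-0.56 -0.26 -0.12] | tot cm [-4.13  0.74  3.85] deg [-26.7 -12.6  -5.7]
[-0.2075  0.5002  2.3031  3.3185  0.4241 -0.7964] 16.4333 [ 0.5208 -0.0188  0.1612] 161] clr 0.180 corner z 0.146 tip [ 0.548 -0.147  0.234] tail z 0.149 wristz 0.382 d(tip,loop) 0.131 lowfinger 0.141
```

Emit:
{"method": "send_rows", "body": {"steps": [[[-0.45,0,0.5,-0.5,-0.24,-0.12],[-0.45,0,0.5,-0.5,-0.24,-0.12],[-0.45,0,0.5,-0.5,-0.24,-0.12],[-0.45,0,0.5,-0.5,-0.24,-0.12],[-0.45,0,0.5,-0.5,-0.24,-0.12],[-0.45,0,0.5,-0.5,-0.24,-0.12],[-0.45,0,0.5,-0.5,-0.24,-0.12],[-0.45,0,0.5,-0.5,-0.24,-0.12]]]}}

```text
time: 17.1
position: [0.4701, 0.0163, 0.1779]
tool_rot: [0.855, -0.135, -0.406, -0.292]
ft_force: [-0.2, 0.4, -2.4]
grip_width: 0.0236
```

```bash
python3 wp.py 3 8;python3 wp.py 2 2
```

```text
N 8 row: [ 0.05 -0.68  0.91] [-0.33 -0.4   0.16] | tot cm [-0.47 -4.52  7.85] deg [-16.1 -19.    7.6]
[-0.3599  0.3786  2.3903  2.437   0.3606 -0.5262] 17.1 [0.4701 0.0163 0.1779] ] clr 0.220 corner z 0.176 tip [ 0.557 -0.075  0.259] tail z 0.164 wristz 0.413 d(tip,loop) 0.193 lowfinger 0.161
N 2 row: [ 0.62 -0.22  0.  ] [-0.14 -0.1   0.02] | tot cm [ 1.24 -0.45  0.01] deg [-1.6 -1.2  0.2]
[-0.3599  0.3786  2.3903  2.437   0.3606 -0.5262] 17.1 [0.4701 0.0163 0.1779] ] clr 0.220 corner z 0.176 tip [ 0.557 -0.075  0.259] tail z 0.164 wristz 0.413 d(tip,loop) 0.193 lowfinger 0.161
```

Emit:
{"method": "send_rows", "body": {"steps": [[[0.5,-0.4,0.45,-0.18,-0.22,0.08],[0.2,-0.4,0.5,-0.18,-0.22,0.08],[0.1,-0.4,0.5,-0.18,-0.22,0.08],[0,-0.4,0.5,-0.18,-0.22,0.08],[0,-0.4,0.5,-0.18,-0.22,0.08],[0,-0.4,0.5,-0.18,-0.22,0.08]]]}}

```text
time: 17.6
position: [0.4589, 0.0509, 0.1701]
tool_rot: [0.837, -0.116, -0.476, -0.243]
ft_force: [-0.8, 0.2, -1.9]
grip_width: 0.0235
```

```bash
python3 wp.py 3 8
```

```text
N 8 row: [ 0.04 -0.43  0.52] [-0.21 -0.24  0.1 ] | tot cm [ 0.07 -3.09  4.38] deg [ -9.8 -11.4   4.6]
[-0.2444  0.3359  2.3049  1.7196  0.1643  0.1828] 17.6 [0.4589 0.0509 0.1701] ] clr 0.254 corner z 0.186 tip [ 0.566 -0.027  0.241] tail z 0.160 wristz 0.430 d(tip,loop) 0.218 lowfinger 0.157
```

Emit:
{"method": "send_rows", "body": {"steps": [[[0,-0.4,0.5,-0.2,-0.22,0.1],[0,-0.4,0.5,-0.2,-0.22,0.1],[0,-0.4,0.5,-0.2,-0.22,0.1],[0,-0.4,0.5,-0.2,-0.22,0.1],[0,-0.4,0.5,-0.2,-0.22,0.1],[0,-0.4,0.5,-0.2,-0.22,0.1],[0,-0.4,0.5,-0.2,-0.22,0.1],[0,-0.4,0.5,-0.2,-0.22,0.1]]]}}

```text
time: 18.27
position: [0.4336, 0.0924, 0.1673]
tool_rot: [0.807, -0.089, -0.555, -0.18]
ft_force: [0.6, 0.5, -1.9]
grip_width: 0.0235
```

```bash
python3 wp.py 4 8
```

```text
N 8 row: [ 0.4  -1.21  0.4 ] [-0.34 -0.42  0.18] | tot cm [ 3.12 -8.92  4.84] deg [-16.5 -20.2   8.4]
[-0.1126  0.3021  2.2159  0.3669  0.2727  1.5126] 18.2667 [0.4336 0.0924 0.1673] ] clr 0.205 corner z 0.202 tip [0.56  0.033 0.222] tail z 0.162 wristz 0.450 d(tip,loop) 0.262 lowfinger 0.158
```

Emit:
{"method": "send_rows", "body": {"steps": [[[0.4,-1.2,0.4,-0.34,-0.42,0.18],[0.4,-1.2,0.4,-0.34,-0.42,0.18],[0.4,-1.2,0.4,-0.34,-0.42,0.18],[0.4,-1.2,0.4,-0.34,-0.42,0.18],[0.4,-1.2,0.4,-0.34,-0.42,0.18],[0.4,-1.2,0.4,-0.34,-0.42,0.18],[0.4,-1.2,0.4,-0.34,-0.42,0.18],[0.4,-1.2,0.4,-0.34,-0.42,0.18]]]}}

```text
time: 18.93
position: [0.4179, 0.1942, 0.1442]
tool_rot: [-0.696, 0.038, 0.716, 0.03]
ft_force: [0.5, -0.3, -1.4]
grip_width: 0.0235
```

```bash
python3 wp.py 4 2;python3 -c "
from h import *
wcap('w18')";python3 rodt.py w18
```

```text
N 2 row: [ 0.19 -0.12 -0.8 ] [ 0.02  0.13 -0.06] | tot cm [ 0.37 -0.24 -1.6 ] deg [ 0.2  1.6 -0.8]
[ 0.195   0.4487  1.8915 -0.0063  0.8322  1.8669] 18.9333 [0.4179 0.1942 0.1442] ] clr 0.210 corner z 0.212 tip [0.567 0.18  0.148] tail z 0.153 wristz 0.448 d(tip,loop) 0.388 lowfinger 0.144
[0.4179 0.1942 0.1442] [-0.0293 -0.0106 -0.9995] [-0.9949  0.0967  0.0282] [ 0.195   0.4487  1.8915 -0.0063  0.8322  1.8669] 18.9333
5 30 ctr y -0.0013 z -0.1329 top x -0.0144
15 30 ctr y -0.0013 z -0.1274 top x -0.0146
100 29 ctr y -0.0005 z -0.0838 top x -0.0144
115 29 ctr y -0.0005 z -0.0763 top x -0.0146
130 29 ctr y -0.0005 z -0.0689 top x -0.0145
145 28 ctr y -0.0003 z -0.0613 top x -0.0143
160 28 ctr y -0.0003 z -0.0537 top x -0.0145
```

View pics/w18.png

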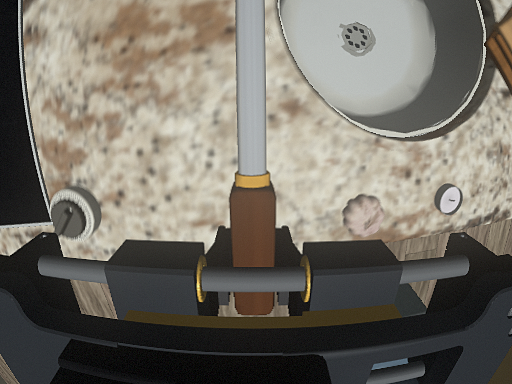

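Emit:
{"method": "send_rows", "body": {"steps": [[[1.5,-0.1,-0.8,0,0.13,-0.06],[2.5,0,-0.6,0,0.1,0],[2.5,0,0,0,0.05,0],[2.5,0,0,0,0,0],[2.0,0,0,0,0,0]]]}}

```text
time: 19.4
position: [0.4347, 0.1962, 0.0377]
tool_rot: [0.712, -0.034, -0.701, -0.033]
ft_force: [0.1, 0.3, -0.9]
grip_width: 0.0235
```

```bash
python3 -c "
from wp import *
step([.434,.195,.008],G[1],2);print(pose()[0],pose()[2]['ft_force'])"
```

```text
N 2 row: [1.49 0.06 0.05] [ 0.03 -0.08  0.  ] | tot cm [2.97 0.12 0.11] deg [ 0.3 -0.9  0. ]
[0.4347 0.1962 0.0377] [ 0.105   0.3129 -0.9058]
```

Emit:
{"method": "send_rows", "body": {"steps": [[[1.2,0.05,0,0,-0.1,0],[0.9,0,0,0,0,0],[0.4,0,0,0,0,0]]]}}

```text
time: 19.65
position: [0.4303, 0.1934, 0.0107]
tool_rot: [-0.705, 0.035, 0.707, 0.034]
ft_force: [-0.9, 0.6, -2.3]
grip_width: 0.0233
```

```bash
python3 -c "
from wp import *
step([.434,.195,.007],G[1],1);print(pose()[0],pose()[2]['ft_force'])"
```

```text
N 1 row: [ 0.37 -0.2  -0.36] [ 0.03  0.02 -0.01] | tot cm [ 0.37 -0.2  -0.36] deg [ 0.2  0.1 -0.1]
[0.4303 0.1934 0.0107] [-0.8925  0.6255 -2.2683]
```

Emit:
{"method": "send_rows", "body": {"steps": [[[0.3,0,0,0,0,0],[0.1,0,0,0,0,0]]]}}

```text
time: 19.82
position: [0.4296, 0.1927, 0.007]
tool_rot: [-0.705, 0.035, 0.707, 0.034]
ft_force: [0.5, 0.3, -1.8]
grip_width: 0.0233
```

```bash
python3 -c "
from wp import *
print(pose()[0],pose()[1].as_matrix()[:,0],pose()[2]['ft_force'])"
```

```text
[0.4296 0.1927 0.007 ] [-0.0028 -0.0012 -1.    ] [ 0.4736  0.3388 -1.7968]
```

Emit:
{"method": "send_rows", "body": {"steps": [[[0.15,0,0,0,0,0],[0,0,0,0,0,0]]]}}

```text
time: 19.98
position: [0.43, 0.1928, 0.0073]
tool_rot: [-0.706, 0.035, 0.706, 0.035]
ft_force: [-0.2, 0.2, -1.4]
grip_width: 0.0233
```

Emit:
{"method": "send_rows", "body": {"steps": [[[0,0,0,0,0,0],[0,0,0,0,0,0],[0,0,0,0,0,0],[0,0,0,0,0,0],[0,0,0,0,0,0],[0,0,0,0,0,0],[0,0,0,0,0,0],[0,0,0,0,0,0]]], "gripper": 0}}

```text
time: 20.65
position: [0.4325, 0.1935, 0.0101]
tool_rot: [0.709, -0.034, -0.704, -0.035]
ft_force: [-0.1, -0.9, 0.3]
grip_width: 0.069
```

Emit:
{"method": "send_rows", "body": {"steps": [[[0,0,0,0,0,0],[0,0,0,0,0,0],[0,0,0,0,0,0],[0,0,0,0,0,0]]]}}

```text
time: 20.98
position: [0.4323, 0.1935, 0.0099]
tool_rot: [0.709, -0.034, -0.704, -0.035]
ft_force: [-0.5, 0.3, -0.8]
grip_width: 0.0859
```

Released; lift away and back up toward the eye to check it.

Emit:
{"method": "send_rows", "body": {"steps": [[[-2.5,0,0,0,0,0],[-3,0,0,0,0,0],[-3,0,0,0,0,0],[-3,0,0,0,0,0],[-3,0,0,0,0,0],[-3,0,0,0,0,0],[-3,0,0,0,0,0],[0,0,0,0,0,0]]]}}

```text
time: 21.65
position: [0.4293, 0.1928, 0.2211]
tool_rot: [-0.705, 0.035, 0.707, 0.034]
ft_force: [1.2, -0.6, 0.2]
grip_width: 0.0868
```

```bash
python3 -c "
from h import *
wcap('w19')
step([.486,-.213,.2575],Rrod([.9707,.2402,0],[0,0,-1]),11)
p,d=camera('side');cv2.imwrite('pics/s19.png',p[:,:,::-1])"
```

```text
[0.4293 0.1928 0.2211] [-0.0032 -0.0011 -1.    ] [-0.9951  0.0984  0.003 ] [ 0.1844  0.3243  1.8074 -0.0006  1.0132  1.854 ] 21.65
N 11 row: [-0.35  3.73 -0.32] [-0.3   0.01 -0.  ] | tot cm [-3.81 39.79 -9.76] deg [-19.5   0.4  -0.1]
```

View pics/w19.png

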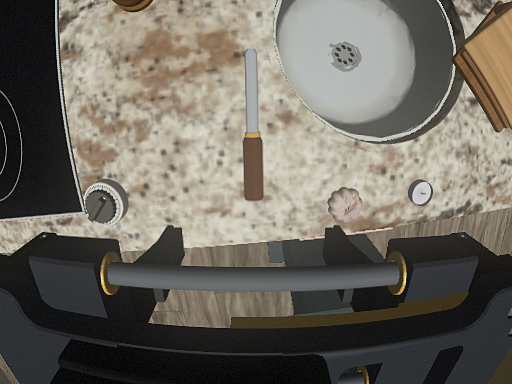

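View pics/s19.png

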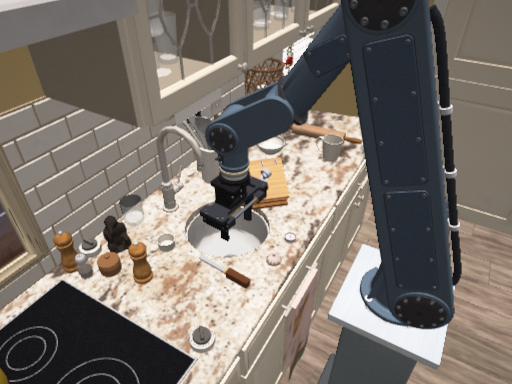

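Emit:
{"method": "send_rows", "body": {"steps": [[[-0.35,3.7,-0.3,-0.3,0,0],[-0.35,3.7,-0.3,-0.3,0,0],[-0.35,3.7,-0.3,-0.3,0,0],[-0.35,3.7,-0.3,-0.3,0,0],[-0.35,3.7,-0.3,-0.3,0,0],[-0.35,3.7,-0.3,-0.3,0,0],[-0.35,3.7,-0.3,-0.3,0,0],[-0.35,3.7,-0.3,-0.3,0,0]]]}}

```text
time: 22.42
position: [0.4455, -0.1041, 0.2318]
tool_rot: [-0.69, -0.068, 0.718, -0.06]
ft_force: [0.7, 1.4, 0.1]
grip_width: 0.0873
```

Emit:
{"method": "send_rows", "body": {"steps": [[[-0.35,3.7,-0.3,-0.3,0,0],[-0.35,3.7,-0.3,-0.3,0,0],[-0.35,3.7,-0.3,-0.3,0,0],[0,0,0,0,0,0],[0,0,0,0,0,0]]]}}

```text
time: 22.83
position: [0.4749, -0.2222, 0.2297]
tool_rot: [-0.682, -0.103, 0.719, -0.087]
ft_force: [-0.1, 0.7, 0.2]
grip_width: 0.0873
```

```bash
python3 -c "
from h import *
p,r,im,d=wcap('w20')
zoom('',im,170,20,180,150,4,'pics/w20z.png')"; python3 eye.py w20
```

```text
[ 0.4749 -0.2222  0.2297] [-0.0553  0.0157 -0.9983] [-0.9623 -0.2675  0.0491] [-0.6389  0.4073  1.6347 -0.0223  1.1535  0.671 ] 22.8333
board 19536 tilt 29.93611032215091 az 132.38975833219024 rms 0.0007627303586470467
((-10.230789184570312, 0.6918106079101562), (168.74615478515625, 170.04042053222656), 89.81199645996094)
collar pts 123 [ -9.5364 -11.1669   6.0044] [10.9944 12.6857 11.7844] top z 6.6596205783685
collar circle ((-1.2786260843276978, -0.07534385472536087), 13.36945915222168)
loop pts 1294 [-19.6018 -18.4653  28.2105] [18.4409 19.2763 73.3107]
cyl 989 [-37.9077  45.6299  51.628 ] az in board deg 127.65600208775088 along 47.73303571759114 67.54774911709407 rms 0.0007817894646605965
loop centre board [-2.6003 -0.1252 51.628 ] a= 127.65600208775088
seat [ 0.5735 -0.2283  0.075 ] x [ 0.5842 -0.64    0.499 ] y [0.7386 0.6742 0.    ] n [-0.3364  0.3686  0.8666] loop world [ 0.5545 -0.2077  0.1184]
```

View pics/w20.png

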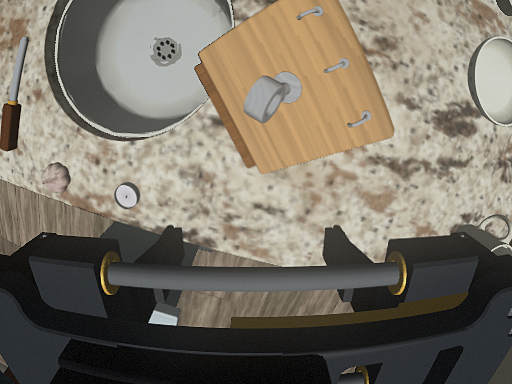

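View pics/w20z.png

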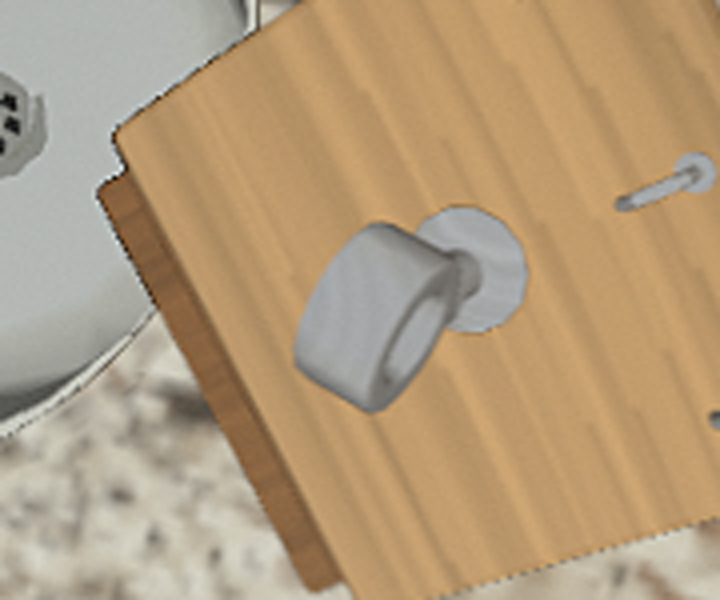

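```bash
python3 -c "
from rig import *
print(hand_in())"
```

```text
the job is handed in; nothing more can be done
None
```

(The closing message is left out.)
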